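# Weigh out an order of nuts on the shop scale and close the tub

## Task

Weigh out a customer's order of hex nuts: stand the empty green tub by itself in the middle of the scale's steel plate, let go of it and press the blue tare key, and only then put every steel nut from the rubber mat into the tub; do not press tare again with nuts in it. With all the steel nuts in, leave the open tub untouched on the plate for a moment so that the weight can be read, and then close it where it stands with its white lid, seated fully down and level on the rim. Leave the brass nut and the other things on the counter where they are, and keep off the red power key.

Things in the scene. Friction and masses are not known exactly. Their poses are not given: they have to be found in the camera images.
- scale: Compact electronic bench scale, fixed: white housing 270 x 205 mm (its x, y). Origin under its centre, z up, +x away from its front edge, +y to its left. The steel weighing plate (180 x 190 mm, top 66 mm above the counter) covers the far part; the front 70 mm is the key panel, top 52 mm above the counter, with a dark display in the middle and a round push key at each end.
- plate (a point): Centre of the top face of the scale's steel weighing plate, 66 mm above the counter; its axes are those of the scale.
- tare_top (a point): Centre of the top of the blue TARE key, at the left end of the key panel as the robot sees it: round, 26 mm across, standing 8 mm proud of the panel; it is pressed straight down.
- tare (a joint): How far the blue tare key is pressed down, in m: 0 = up, 0.005 = fully down. It counts as pressed beyond 0.003. A spring needs about 1.5 N to start it and 5 N to hold it fully down, and returns it.
- power_top (a point): Centre of the top of the red POWER key (same size as the tare key), at the right end of the key panel. Not to be pressed.
- power (a joint): How far the red power key is pressed down, in m: 0 = up, 0.005 = fully down.
- tub_center (a point): Round green plastic tub, open on top, empty and upright at the start on a cork mat (3 mm thick) across the scale from the rubber mat: 75 mm high, 108 mm across at the foot, 120 mm at the rim, wall 3 mm, floor 4 mm, about 110 g. Point on its axis half-way up (37.5 mm); z up along the axis. It can be carried by pinching the wall at the rim.
- tub_rim (a point): Centre of the tub's mouth, level with the top of the rim, 75 mm above its underside; the opening is 110 mm across.
- lid_knob (a point): Middle of the black knob (28 mm across, 30 mm high) on the tub's loose white lid: a disc 128 mm across, 4 mm thick, with a round plug 102 mm across, 8 mm deep below it that drops into the tub's mouth; about 90 g. Point half-way up the knob, 15 mm above the disc's top face, 27 mm above the plug's underside; z up. At the start it lies on the cork mat on its plug.
- lid_seat (a point): Centre of the lower face of the lid's disc, the face that sits on the tub's rim; 8 mm above the underside of the plug. On a seated lid this point coincides with tub_rim.
- parts_mat: Black rubber mat 230 x 230 x 3 mm, fixed, on which the nuts lie at the start; it may be on the robot's left or right. Origin under its centre.
- nut1_center (a point): Steel (grey) heavy hex nut 1: 30 mm across the flats, 34.6 mm across the corners, 18 mm high, 65 g, lying flat. Point at its centre, 9 mm above its underside; z is the bore axis, and its x axis is square to one pair of flats (flats every 60 degrees). Four to six steel nuts are present; the others are absent.
- nut2_center (a point): Steel (grey) heavy hex nut 2: 30 mm across the flats, 34.6 mm across the corners, 18 mm high, 65 g, lying flat. Point at its centre, 9 mm above its underside; z is the bore axis, and its x axis is square to one pair of flats (flats every 60 degrees). Four to six steel nuts are present; the others are absent.
- nut3_center (a point): Steel (grey) heavy hex nut 3: 30 mm across the flats, 34.6 mm across the corners, 18 mm high, 65 g, lying flat. Point at its centre, 9 mm above its underside; z is the bore axis, and its x axis is square to one pair of flats (flats every 60 degrees). Four to six steel nuts are present; the others are absent.
- nut4_center (a point): Steel (grey) heavy hex nut 4: 30 mm across the flats, 34.6 mm across the corners, 18 mm high, 65 g, lying flat. Point at its centre, 9 mm above its underside; z is the bore axis, and its x axis is square to one pair of flats (flats every 60 degrees). Four to six steel nuts are present; the others are absent.
- nut5_center (a point): Steel (grey) heavy hex nut 5: 30 mm across the flats, 34.6 mm across the corners, 18 mm high, 65 g, lying flat. Point at its centre, 9 mm above its underside; z is the bore axis, and its x axis is square to one pair of flats (flats every 60 degrees). Four to six steel nuts are present; the others are absent.
- nut6_center (a point): Steel (grey) heavy hex nut 6: 30 mm across the flats, 34.6 mm across the corners, 18 mm high, 65 g, lying flat. Point at its centre, 9 mm above its underside; z is the bore axis, and its x axis is square to one pair of flats (flats every 60 degrees). Four to six steel nuts are present; the others are absent.
- brass_center (a point): The one brass (yellow) hex nut, of the same size, lying among the steel ones; not part of the order. Point at its centre, 9 mm above its underside.
- paint_tin: Bystander: green paint tin 86 mm across, 100 mm high, upright. Origin under its centre.
- glue: Bystander: yellow glue bottle 54 mm across, 160 mm high, upright. Origin under its centre.
- tape_roll: Bystander: roll of black insulating tape 72 mm across, 20 mm high, lying flat. Origin under its centre.
- carton: Bystander: cardboard carton 62 x 100 x 45 mm. Origin under its centre.
- screwdriver: Bystander: screwdriver lying on the counter along its own x. Origin on its underside.
- pencil: Bystander: flat red carpenter's pencil 14 x 180 x 8 mm lying along its own y. Origin under its centre.

How it is judged:
On the way, in this order (a step that is already met when the one before it is completed fails the run):
1. the empty tub stands by itself on the scale's plate, let go (horizontal distance between tub_center and plate below 0.035 m and z of tub_center in the frame of plate between 0.033 and 0.042 m and angle between tub_center's own z axis and vertical below 0.06 rad and contact force between the fingers and tub below 0.05 N and horizontal distance between each of nut1_center, nut2_center, nut3_center, nut4_center, nut5_center, nut6_center and plate above 0.12 m and horizontal distance between lid_seat and tub_center above 0.1 m and linear speed of tub below 0.02 m/s), for 0.2 s.
2. the blue tare key is pressed while the empty tub stands alone on the plate (horizontal distance between tub_center and plate below 0.035 m and z of tub_center in the frame of plate between 0.033 and 0.042 m and angle between tub_center's own z axis and vertical below 0.06 rad and contact force between the fingers and tub below 0.05 N and horizontal distance between each of nut1_center, nut2_center, nut3_center, nut4_center, nut5_center, nut6_center and plate above 0.12 m and horizontal distance between lid_seat and tub_center above 0.1 m and value of joint tare above 0.003 m), for 0.05 s.
3. all the steel nuts are in the open tub on the plate, and nothing is touched for half a second (horizontal distance between tub_center and plate below 0.035 m and z of tub_center in the frame of plate between 0.033 and 0.042 m and angle between tub_center's own z axis and vertical below 0.06 rad and contact force between the fingers and tub below 0.05 N and horizontal distance between each of nut1_center, nut2_center, nut3_center, nut4_center, nut5_center, nut6_center and tub_center below 0.05 m and z of nut1_center in the frame of tub_center between -0.04 and 0.03 m and z of nut2_center in the frame of tub_center between -0.04 and 0.03 m and z of nut3_center in the frame of tub_center between -0.04 and 0.03 m and z of nut4_center in the frame of tub_center between -0.04 and 0.03 m and z of nut5_center in the frame of tub_center between -0.04 and 0.03 m and z of nut6_center in the frame of tub_center between -0.04 and 0.03 m and contact force between the fingers and nut1 below 0.05 N and contact force between the fingers and nut2 below 0.05 N and contact force between the fingers and nut3 below 0.05 N and contact force between the fingers and nut4 below 0.05 N and contact force between the fingers and nut5 below 0.05 N and contact force between the fingers and nut6 below 0.05 N and horizontal distance between lid_seat and tub_center above 0.1 m and value of joint tare below 0.001 m), for 0.5 s.
At the end, for the whole second after the job is handed in: The tub stands upright on the plate, within 35 mm of its centre, with every steel nut present in it; the lid sits on the rim right way up, within 7 mm of centre, its disc within 2.5 mm of the rim and within 0.05 rad of level with it; all let go and at rest (horizontal distance between tub_center and plate below 0.035 m and z of tub_center in the frame of plate between 0.033 and 0.042 m and angle between tub_center's own z axis and vertical below 0.06 rad and horizontal distance between each of nut1_center, nut2_center, nut3_center, nut4_center, nut5_center, nut6_center and tub_center below 0.05 m and z of nut1_center in the frame of tub_center between -0.04 and 0.03 m and z of nut2_center in the frame of tub_center between -0.04 and 0.03 m and z of nut3_center in the frame of tub_center between -0.04 and 0.03 m and z of nut4_center in the frame of tub_center between -0.04 and 0.03 m and z of nut5_center in the frame of tub_center between -0.04 and 0.03 m and z of nut6_center in the frame of tub_center between -0.04 and 0.03 m and horizontal distance between lid_seat and tub_rim below 0.007 m and z of lid_seat in the frame of tub_rim between -0.0025 and 0.0025 m and angle between the z axis of lid_seat and the z axis of tub_rim, either way round below 0.05 rad and angle between lid_seat's own z axis and vertical below 0.08 rad and contact force between the fingers and lid below 0.05 N and linear speed of each of tub, lid below 0.02 m/s); the robot touches nothing.
It fails at once if the robot presses the red power key (value of joint power above 0.003 m and contact force between any of the fingers, the arm and power above 0.5 N).
It fails at once if the robot presses the tare key with steel nuts already in the tub (value of joint tare above 0.003 m and contact force between any of the fingers, the arm and tare above 0.5 N and ((horizontal distance between nut1_center and tub_center below 0.05 m and z of nut1_center in the frame of tub_center below 0.03 m) or (horizontal distance between nut2_center and tub_center below 0.05 m and z of nut2_center in the frame of tub_center below 0.03 m) or (horizontal distance between nut3_center and tub_center below 0.05 m and z of nut3_center in the frame of tub_center below 0.03 m) or (horizontal distance between nut4_center and tub_center below 0.05 m and z of nut4_center in the frame of tub_center below 0.03 m) or (horizontal distance between nut5_center and tub_center below 0.05 m and z of nut5_center in the frame of tub_center below 0.03 m) or (horizontal distance between nut6_center and tub_center below 0.05 m and z of nut6_center in the frame of tub_center below 0.03 m))).
It fails at once if the brass nut is moved more than 6 cm (distance of brass_center from where it was at the start of the episode above 0.06 m).
It fails at once if another thing on the counter is moved more than 5 cm (distance of any of paint_tin, glue, tape_roll, carton, screwdriver, pencil from where it was at the start of the episode above 0.05 m).
It fails at once if the paint tin or the glue bottle is knocked over (angle between any of paint_tin, glue's own z axis and vertical above 0.5 rad).
Of nut1, nut2, nut3, nut4, nut5, nut6 only 4 to 6 are there at a start; the rules pass over those that are not, and their reading is None.
At some moment in a run one of nut1, nut2, nut3, nut4, nut5, nut6, lid may be knocked a few centimetres aside while the robot is not near it.
Once in a run the grip may slacken for a moment while it holds something.
It also fails if it takes over 210 s, if anything falls off the work surface, if the arm or the gripper's body presses on something with over 40 N, if the wrist force passes 120 N, or if a joint passes its speed limit or range.

## Robot

A 6-joint arm with a two-finger parallel gripper is mounted at the origin on the work surface. World frame = base frame: x ahead of the robot, y to its left, z up, the work surface at z = 0. Lengths are in m, angles in rad, forces in N, time in s.
With the tool pointing down it reaches from about 0.375 to 0.9 m from the base axis. Payload 3.1 kg.
Tool frame: the origin (TCP) lies at the very end of the fingers, on their centre line; the grasp point (between the pads) lies 19 mm behind it (hold_point_z is the distance from the TCP to the grasp point, in m); z points along the fingers, x is the direction in which the jaws open and shut, and the axes are right-handed (so a half turn about z gives the same grasp; the last joint's range is limited). The gripper opens to 87 mm and grips with 3 to 60 N. Pads are 19 mm wide; open, the fingers measure 117 mm over their backs; the gripper's body (75 mm by 190 mm) begins 51 mm behind the grasp point.
Start: joints at [-1.51, 0.527, 1.433, -0, 1.181, -0.178], TCP at [0.148, -0.607, 0.223] pointing down, gripper open.
Joint ranges: [-3.08, 3.08], [-0.75, 2.2], [0.22, 2.44], [-1.43, 4.57], [0, 2.65], [-2.85, 2.85]. Speed limits (rad/s): [2.79, 2.79, 3.14, 3.14, 3.14, 3.14].

## Interface

Orientations are given as a unit quaternion [x, y, z, w].
In Python, from rig import * gives the robot as it stands.
- The arm moves only by the tool carry_out, never from a script. Its argument "deltas" is a list of rows, each a list of 7 numbers: the closure, from -1 (fully open) to 1 (shut), then the shift along the tool's x, y, z in units of 25 mm (1.0 is 25 mm), then the turn, a rotation vector about the tool's x, y, z in degrees. In form: [[jaw, x, y, z, rx, ry, rz], ...]. A call has 1 to 8 rows; each row is the pose to reach, as a shift and turn from the pose commanded when the call began, along the tool's axes at that moment; what a row does not reach only later rows make up. A row lasts 1/10 s, in which the tool goes at most 50 mm and 8.59 degrees, less where a joint would pass 70% of its speed; a pose out of reach is approached as far as the arm can. A call with a gripper value outside its range is refused whole. The fingers move at their own pace and stop on an object; "force" is the grip in N (left out, the last holds). Time passes only in rows, so rows that repeat a pose let the fingers close. It gives the time, the measured TCP pose, the force and the opening at its end, in the units of the state.
- get_obs(): the state, without advancing time (a new reading comes with each control period).
- camera(name): name is "scene" or "top"; returns (picture, depth): 400x640x3 uint8, red, green, blue; 400x640 float32, m along the optical axis (not along the pixel's ray), 0 where there is no reading.
- camera_info(name): a dict with "mtx" (3x3 intrinsics, pixels), "origin" and "rotation" of the camera in the world. Camera axes: x right, y down, z forward; pixel columns grow to the right and rows downward; lengths in m; the calibration is good to about 2 mm. A picture is of the moment at which its call begins. camera_info takes no time and is no camera call.
- hand_in(): hands the job in, once; it reports no verdict.
Trained networks look in the newest picture that a camera, given by its name, has taken for a name from the list of things; names that differ only in an ending like _2 or _b are one class to them, and where a whole thing is asked for, a point or a joint stands for the part that bears it (a point fixed in the world has none). Each returns a list of dicts, best first, with "score" (0 to 1); they miss things now and then, are a little off and sometimes report something else, mostly with a low value. They report only what shows in the picture. A call takes as long as a camera call.
- spot_in(camera, target): "pixel" ([row, column] in pixels, amid what is visible of it).
The state is a dict: "time": time; "q": joint angles; "joint_velocities": joint speeds; "joint_torque": joint torques, N m; "position": TCP position; "tool_rot": TCP orientation; "ft_force": force on the tool from outside, world axes, zero at the start; "moment": the same for the moment, N m; "grip_width": finger opening in m.
Only numpy, scipy, OpenCV 4.12 (cv2) and the standard library are available. Lean on these libraries where they do the work, as an engineer would, in place of code of your own. Each camera call takes 0.05 s, during which the arm holds its last target.

## Working session

There is one attempt and no reset: what is moved stays moved. The work goes in short steps, Python scripts to look and compute and a tool call to move; the robot and the scene stay as the last step left them, time stands still between calls to the robot, and variables do not carry over. Pictures are saved under pics/ and viewed, and the job is handed in when it is done.

Besides the shell and the picture viewer there is one more tool, called after "Request:" as name(argument=value, ...), one argument or row to a line, values as JSON. carry_out: Moves the arm, as the interface text tells. Its arguments: {"type":"object","properties":{"deltas":{"type":"array"},"force":{"type":"number"}},"required":["deltas"]}

```bash
ls; mkdir -p pics; python3 - <<'E'
from rig import *
import cv2
print(get_obs())
for n in ("scene","top"):
    p,d=camera(n); cv2.imwrite(f"pics/{n}0.png",p[:,:,::-1]); 
    i=camera_info(n); print(n,i)
E
```

```text
pics
{'time': 0.0, 'q': array([-1.51053365e+00,  5.28440710e-01,  1.43390185e+00, -3.22950181e-05,
        1.18138022e+00, -1.78479974e-01]), 'joint_velocities': array([-8.01056660e-05,  7.87942190e-04,  1.40876099e-03, -1.39887176e-04,
        1.59993060e-03, -1.82488875e-03]), 'joint_torque': array([-4.54209166e-04, -4.40043283e+01, -1.76591134e+01,  6.33994024e-02,
        5.83125022e-02, -1.79783856e-04]), 'position': array([ 0.14778787, -0.60652534,  0.22158741]), 'tool_rot': array([ 7.86286103e-01, -6.17861659e-01, -7.18472638e-04, -7.86371675e-04]), 'ft_force': array([-0.83795421,  0.69255397, -0.1762847 ]), 'moment': array([ 0.02304307,  0.00846009, -0.01226616]), 'grip_width': 0.08677149723793212}
scene {'mtx': array([[406.1583655 ,   0.        , 317.52293181],
       [  0.        , 406.1583655 , 202.80374554],
       [  0.        ,   0.        ,   1.        ]]), 'origin': array([ 1.33772486, -0.79562608,  0.84628767]), 'rotation': array([ 0.82458788,  0.32938676, -0.16766598, -0.42830749])}
top {'mtx': array([[371.4716907 ,   0.        , 310.82535923],
       [  0.        , 371.4716907 , 192.66002435],
       [  0.        ,   0.        ,   1.        ]]), 'origin': array([ 3.73501831e-01, -1.06438241e-04,  1.32582352e+00]), 'rotation': array([ 0.71074306, -0.69866429,  0.06200548, -0.05355217])}
```

View pics/top0.png

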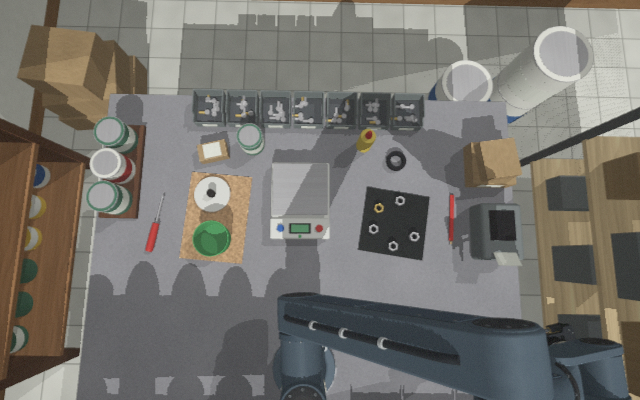

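View pics/scene0.png

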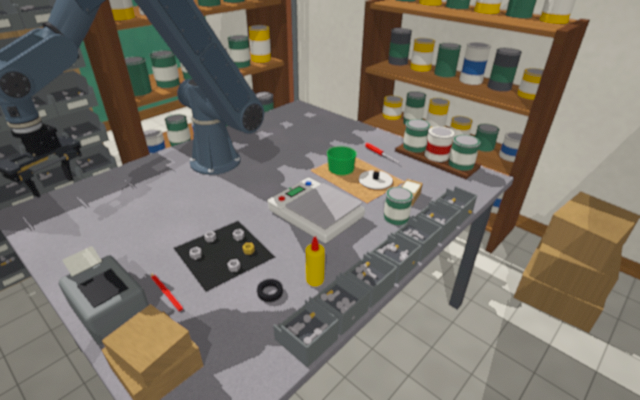

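The top view shows the tub at about (212,238), the lid at (211,193), and the scale centred at about (300,200). On the black mat are steel nuts near (400,201), (374,229), (393,246) and (415,237), with brass at (379,208).

```bash
cat > h.py <<'E'
from rig import *
import numpy as np, cv2
from scipy.spatial.transform import Rotation as R
def p2w(cam,row,col,z):
    i=camera_info(cam); K=i["mtx"]; r=R.from_quat(i["rotation"]).as_matrix(); o=i["origin"]
    d=r@np.array([(col-K[0,2])/K[0,0],(row-K[1,2])/K[1,1],1.]); return o+d*(z-o[2])/d[2]
def w2p(cam,P):
    i=camera_info(cam); K=i["mtx"]; r=R.from_quat(i["rotation"]).as_matrix(); 
    c=r.T@(np.array(P)-i["origin"]); return K[1,1]*c[1]/c[2]+K[1,2],K[0,0]*c[0]/c[2]+K[0,2]
def cloud(cam,d):
    i=camera_info(cam); K=i["mtx"]; r=R.from_quat(i["rotation"]).as_matrix()
    v,u=np.mgrid[:400,:640]; c=np.stack([(u-K[0,2])/K[0,0]*d,(v-K[1,2])/K[1,1]*d,d],-1)
    return c@r.T+i["origin"]
E
python3 - <<'E'
from h import *
np.set_printoptions(precision=4,suppress=True)
p,d=camera("top"); np.savez("top0.npz",p=p,d=d)
zs=dict(tub_center=.0405,lid_knob=.03,nut1_center=.012,brass_center=.012,tare_top=.06,power_top=.06,plate=.066,scale=.05,parts_mat=.003,tub_rim=.078)
for t,z in zs.items():
    for h in spot_in("top",t)[:6]: print(t,round(h["score"],2),np.round(h["pixel"],1),p2w("top",*h["pixel"],z)[:3])
p2,d2=camera("scene"); np.savez("scene0.npz",p=p2,d=d2)
for t in("nut1_center","brass_center","lid_knob","tub_center","tare_top"):
    for h in spot_in("scene",t)[:6]: print(t,round(h["score"],2),np.round(h["pixel"],1),p2w("scene",*h["pixel"],zs[t])[:3])
x0,y0,x1,y1=170,150,440,270
cv2.imwrite("pics/crop0.png",cv2.resize(p[y0:y1,x0:x1,::-1],None,fx=2.9,fy=2.9,interpolation=cv2.INTER_CUBIC))
E
```

```text
tub_center 0.8 [240.  210.4] [0.4153 0.3273 0.0405]
tub_center 0.45 [204.4 394.2] [ 0.5495 -0.3062  0.0405]
lid_knob 0.77 [192.6 210.1] [0.5813 0.3409 0.03  ]
nut1_center 0.25 [192.7 211. ] [0.5839 0.3424 0.012 ]
brass_center 0.6 [207.  380.5] [ 0.5432 -0.2638  0.012 ]
brass_center 0.47 [228.3 279.9] [0.4612 0.0929 0.012 ]
tare_top 0.44 [227.5 278.2] [0.4606 0.0953 0.06  ]
power_top 0.51 [192.1 212.9] [0.5784 0.3235 0.06  ]
plate 0.72 [198.8 300.9] [0.5597 0.0201 0.066 ]
scale 0.64 [234.1 153. ] [0.4317 0.5204 0.05  ]
scale 0.57 [199.1 300.2] [0.5609 0.0228 0.05  ]
scale 0.22 [227.1 276.8] [0.4626 0.1009 0.05  ]
parts_mat 0.7 [227.2 392.1] [ 0.4725 -0.306   0.003 ]
tub_rim 0.91 [237.4 209.9] [0.4227 0.3199 0.078 ]
tub_rim 0.23 [200.1 299.4] [0.5533 0.0249 0.078 ]
lid_knob 0.67 [180. 376.] [0.6042 0.31   0.03  ]
tub_center 0.66 [160.3 338.2] [0.4132 0.3109 0.0405]
tare_top 0.16 [292.4 271.5] [ 0.764  -0.3533  0.06  ]
```

View pics/crop0.png

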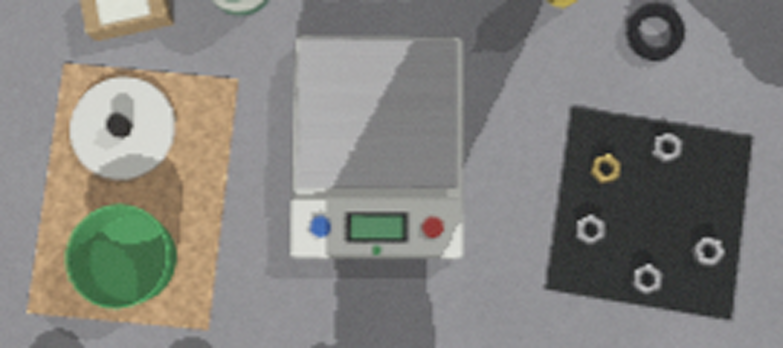

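```bash
python3 - <<'E'
from h import *
np.set_printoptions(precision=4,suppress=True)
f=np.load("top0.npz");p=f["p"].astype(float);d=f["d"];C=cloud("top",d)
# nuts
H=cv2.cvtColor(f["p"],cv2.COLOR_RGB2HSV)
print("mat z",np.median(C[215:225,385:390,2]),"plate z",np.median(C[170:210,280:320,2]),"counter",np.median(C[270:280,330:350,2]))
m=np.zeros(d.shape,np.uint8); m[185:262,360:430]=(H[185:262,360:430,2]>85)
n,l,s,c=cv2.connectedComponentsWithStats(m)
for i in range(1,n):
    if 20<s[i,4]<400:
        v,u=np.where(l==i); col=p[l==i].mean(0)
        cu,cv=(u.min()+u.max())/2,(v.min()+v.max())/2
        z=np.percentile(C[l==i][:,2],80)
        print("nut",s[i,4],(cu,cv),c[i],col,z,p2w("top",cv,cu,.016)[:2],p2w("top",c[i][1],c[i][0],.016)[:2])
# heights
def fit(mask,z0=None):
    P=C[mask]; return P
g=(H[...,0]>45)&(H[...,0]<90)&(H[...,1]>90); g[:, :170]=0; g[:,255:]=0; g[:205]=0;g[270:]=0
P=C[g]; top=P[P[:,2]>.070]; print("tub n",len(P),len(top),"z max",np.percentile(P[:,2],98))
(ex,ey),r=cv2.minEnclosingCircle(top[:,:2].astype(np.float32)); print("tub rim",ex,ey,r, top[:,:2].mean(0))
v,u=np.where(g); cnt=np.stack([u,v],1).astype(np.float32)
(cx,cy),r=cv2.minEnclosingCircle(cnt); print("tub px",cx,cy,r)
hull=cv2.convexHull(cnt); print(cv2.fitEllipse(hull))
w=(H[...,1]<40)&(H[...,2]>150); w[:, :185]=0; w[:,240:]=0; w[:170]=0;w[220:]=0
v,u=np.where(w);cnt=np.stack([u,v],1).astype(np.float32);(cx,cy),r=cv2.minEnclosingCircle(cnt);print("lid px",cx,cy,r,p2w("top",cy,cx,.015), cnt.mean(0))
b=(H[...,2]<70);b[:,200:225];bb=np.zeros_like(b);bb[183:203,200:224]=b[183:203,200:224]
v,u=np.where(bb);print("knob",v.mean(),u.mean(),p2w("top",v.mean(),u.mean(),.035), np.percentile(C[bb][:,2],[50,90]))
# plate
pl=(abs(C[...,2]-.066)<.006);pl[:, :262]=0;pl[:,340:]=0;pl[:150]=0;pl[218:]=0
P=C[pl][:,:2].astype(np.float32);print("plate",cv2.minAreaRect(P))
for nm,lo,hi in(("blue",100,125),("red",0,6)):
    k=(H[...,0]>=lo)&(H[...,0]<=hi)&(H[...,1]>120);k[:215]=0;k[240:]=0;k[:,265:]=k[:,265:];k[:,:265]=0;k[:,335:]=0
    v,u=np.where(k);print(nm,len(v),v.mean(),u.mean(),p2w("top",v.mean(),u.mean(),.06))
E
```

```text
mat z 0.0027869300768282868 plate z 0.06572784713002855 counter -0.0006666330462703485
nut 61 (np.float64(399.5), np.float64(200.5)) [399.7049 200.3279] [141.8197 141.8361 142.3443] 0.021848490661656284 [ 0.5673 -0.3313] [ 0.5679 -0.3321]
nut 66 (np.float64(378.5), np.float64(207.5)) [378.5    207.7879] [144.6212 128.2727  82.3636] 0.020924946278347623 [ 0.5407 -0.2558] [ 0.5397 -0.2558]
nut 63 (np.float64(373.5), np.float64(228.5)) [373.3175 228.5079] [139.3492 139.4603 140.0635] 0.022368975967234885 [ 0.4658 -0.2371] [ 0.4658 -0.2365]
nut 64 (np.float64(414.0), np.float64(236.5)) [413.9844 236.2969] [142.3594 142.4688 143.0781] 0.022426150325864168 [ 0.4402 -0.3796] [ 0.4409 -0.3796]
nut 60 (np.float64(392.5), np.float64(245.5)) [392.9 245.7] [141.3333 141.5167 142.1667] 0.02227787840461111 [ 0.4076 -0.3031] [ 0.4069 -0.3045]
tub n 1015 88 z max 0.07787363682364712
tub rim 0.4000481963157654 0.18882642686367035 0.19088870286941528 [0.4195 0.3063]
tub px 211.3333282470703 238.5 18.50310707092285
((211.0671844482422, 238.16661071777344), (34.81178283691406, 36.89701843261719), 81.65210723876953)
lid px 211.6666717529297 188.5 32.45562744140625 [0.5986 0.3402 0.015 ] [212.1111 190.9682]
knob 193.02272727272728 210.6590909090909 [0.579  0.3376 0.035 ] [0.0437 0.0456]
plate ((0.5968559980392456, 0.025583341717720032), (0.18006855249404907, 0.19012431800365448), 0.9324787259101868)
blue 29 227.58620689655172 280.2758620689655 [0.4605 0.0883 0.06  ]
red 34 228.02941176470588 318.8529411764706 [ 0.4612 -0.0429  0.06  ]
```

```bash
cat >> h.py <<'E'
np.set_printoptions(precision=4,suppress=True)
def frame(x,z):
    z=np.array(z,float);z/=np.linalg.norm(z);x=np.array(x,float);x-=z*(x@z);x/=np.linalg.norm(x)
    return np.stack([x,np.cross(z,x),z],1)
def go(pos,F=None,o=None):
    "delta from measured pose to target TCP pos / frame -> row numbers"
    o=o or get_obs(); T=R.from_quat(o["tool_rot"]).as_matrix()
    F=T if F is None else F
    dp=T.T@(np.array(pos)-o["position"])/.025; rv=np.degrees(R.from_matrix(T.T@F).as_rotvec())
    print("row",np.round(dp,3),np.round(rv,2),"| now",o["position"],"w",round(float(o["grip_width"]),4),"t",o["time"])
    return dp,rv
def down(yaw,flip=0):
    return frame([np.cos(yaw),np.sin(yaw),0],[0,0,-1])
E
python3 - <<'E'
from h import *
o=get_obs();print(R.from_quat(o["tool_rot"]).as_matrix())
print(p2w("top",238.3,211.2,.078))
tub=p2w("top",238.3,211.2,.078)[:2]
go([.5,-.2,.3],down(np.radians(0)))
# fit lid disc circle
f=np.load("top0.npz");H=cv2.cvtColor(f["p"],cv2.COLOR_RGB2HSV);C=cloud("top",f["d"])
P=C[165:225,185:240].reshape(-1,3);P=P[(P[:,2]>.010)&(P[:,2]<.02)]
print(len(P),cv2.minEnclosingCircle(P[:,:2].astype(np.float32)))
P=C[215:265,185:240].reshape(-1,3);P=P[(P[:,2]>.07)]
print(len(P),cv2.minEnclosingCircle(P[:,:2].astype(np.float32)))
E
```

```text
[[ 0.2365 -0.9716 -0.    ]
 [-0.9716 -0.2365 -0.    ]
 [ 0.      0.     -1.    ]]
[0.4198 0.3154 0.078 ]
row [-12.496 -17.539  -3.097] [  0.    -0.   -76.32] | now [ 0.1478 -0.6072  0.2226] w 0.087 t 0.95
873 ((0.5551411509513855, 0.316436231136322), 0.09787068516016006)
148 ((0.3998919725418091, 0.18956619501113892), 0.19159971177577972)
```

Request:
carry_out(
  deltas=[
    [-1,-12.5,-17.5,-3,0,0,-76],
    [-1,-12.5,-17.5,-3,0,0,-76],
    [-1,-12.5,-17.5,-3,0,0,-76],
    [-1,-12.5,-17.5,-3,0,0,-76],
    [-1,-12.5,-17.5,-3,0,0,-76],
    [-1,-12.5,-17.5,-3,0,0,-76],
    [-1,-12.5,-17.5,-3,0,0,-76],
    [-1,-12.5,-17.5,-3,0,0,-76],
  ],
)

```text
time: 1.75
position: [0.4077, -0.3057, 0.2784]
tool_rot: [0.998, -0.063, 0.0, 0.0]
ft_force: [0.7, -0.2, -0.1]
grip_width: 0.0869
```

```bash
cat > tubg.py <<'E'
from h import *
import sys
tub=np.array([.4198,.3154]); e=np.array([np.cos(.6444),np.sin(.6444)])
a=np.radians(4.6); zt=np.array([*(np.sin(a)*e),-np.cos(a)]); Ft=frame([*e,0],zt)
G=np.array([*(tub-e*.0577),.068]); TC=G+.019*zt
E
python3 - <<'E'
from tubg import *
go([.5,.1,.28],down(.3)); go(TC+[0,0,.08],Ft)
E
```

```text
row [  1.621 -16.562  -0.071] [  0.04  -0.03 -24.42] | now [ 0.4077 -0.3057  0.2784] w 0.0869 t 1.75
row [ -4.262 -23.144   5.959] [  1.81   4.35 -44.12] | now [ 0.4077 -0.3057  0.2784] w 0.0869 t 1.75
```

Request:
carry_out(
  deltas=[
    [-1,2,-9,-1,0,0,-15],
    [-1,2,-9,-1,0,0,-24],
    [-1,2,-9,-1,0,0,-24],
    [-1,2,-9,-1,0,0,-24],
    [-1,1.6,-16.5,-1,0,0,-24],
    [-1,1.6,-16.5,-1,0,0,-24],
    [-1,1.6,-16.5,-1,0,0,-24],
    [-1,1.6,-16.5,-1,0,0,-24],
  ],
)

```text
time: 2.55
position: [0.4984, 0.0801, 0.3029]
tool_rot: [0.99, 0.143, 0.0, 0.0]
ft_force: [0.6, -0.5, 0.4]
grip_width: 0.087
```

```bash
python3 - <<'E'
from tubg import *
go(TC+[0,0,.08],Ft)
E
```

```text
row [-2.462 -9.132  6.948] [  0.85   4.51 -20.47] | now [0.4984 0.0801 0.3029] w 0.087 t 2.55
```

Request:
carry_out(
  deltas=[
    [0,-2.5,-9.1,5,0.85,4.5,-20.5],
    [0,-2.5,-9.1,6.95,0.85,4.5,-20.5],
    [0,-2.5,-9.1,6.95,0.85,4.5,-20.5],
    [0,-2.5,-9.1,6.95,0.85,4.5,-20.5],
    [0,-2.5,-9.1,6.95,0.85,4.5,-20.5],
    [0,-2.5,-9.1,6.95,0.85,4.5,-20.5],
    [0,-2.5,-9.1,6.95,0.85,4.5,-20.5],
    [0,-2.5,-9.1,6.95,0.85,4.5,-20.5],
  ],
)

```text
time: 3.35
position: [0.3738, 0.2791, 0.1285]
tool_rot: [0.947, 0.318, 0.037, -0.013]
ft_force: [-0.4, 0.9, 0.4]
grip_width: 0.0441
```

```bash
python3 - <<'E'
from tubg import *
go(TC+[0,0,.05],Ft);go(TC,Ft)
p,d=camera("top");cv2.imwrite("pics/top1.png",cv2.resize(p[150:300,150:300,::-1],None,fx=4,fy=4,interpolation=cv2.INTER_CUBIC))
p,d=camera("scene");cv2.imwrite("pics/scene1.png",cv2.resize(p[80:230,250:450,::-1],None,fx=4,fy=4,interpolation=cv2.INTER_CUBIC))
E
```

```text
row [ 0.004 -0.056  1.182] [-0.04  0.09  0.16] | now [0.3738 0.2791 0.1285] w 0.0441 t 3.35
row [-0.153 -0.055  3.176] [-0.04  0.09  0.16] | now [0.3738 0.2791 0.1285] w 0.0441 t 3.35
```

View pics/top1.png

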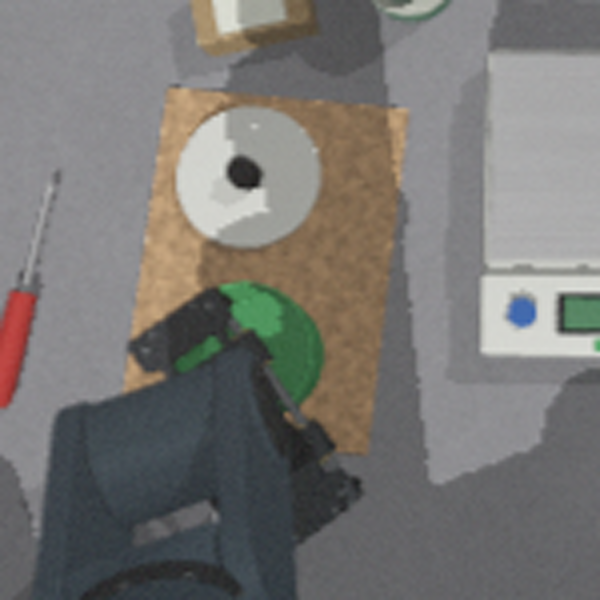

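View pics/scene1.png

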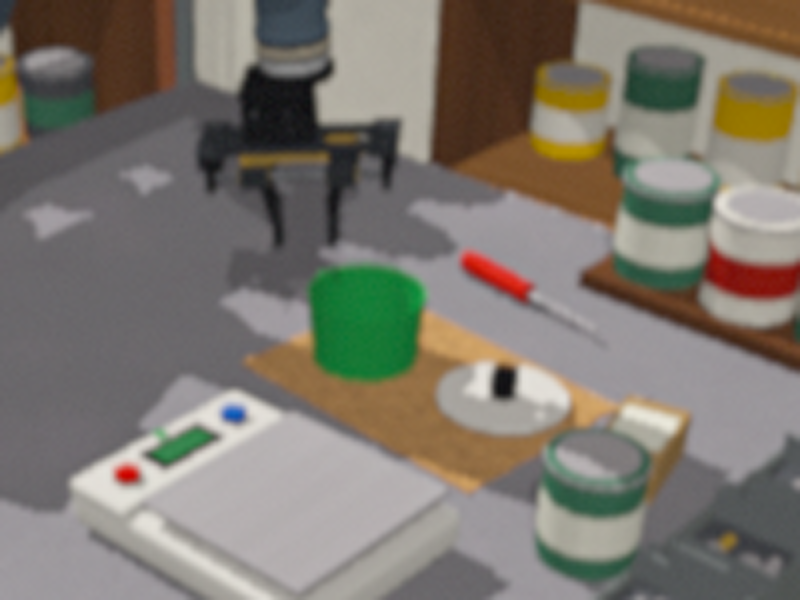

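The gripper is open 44 mm, above the near rim of the tub with its jaw axis radial; the lid at (248,175) is clear. Descending.

Request:
carry_out(
  deltas=[
    [0,0,0,1,0,0,0],
    [0,-0.15,-0.05,2.5,0,0,0],
    [0,-0.15,-0.05,3.2,0,0,0],
    [0,-0.15,-0.05,3.2,0,0,0],
    [0,-0.15,-0.05,3.2,0,0,0],
  ],
)

```text
time: 3.95
position: [0.377, 0.2808, 0.0496]
tool_rot: [0.948, 0.316, 0.039, -0.013]
ft_force: [-0.5, 0.8, 0.5]
grip_width: 0.0434
```

Request:
carry_out(
  deltas=[
    [1,0,0,0,0,0,0],
    [1,0,0,0,0,0,0],
    [1,0,0,0,0,0,0],
    [1,0,0,0,0,0,0],
    [1,0,0,0,0,0,0],
    [1,0,0,0,0,0,0],
  ],
  force=25,
)

```text
time: 4.55
position: [0.3762, 0.2816, 0.0491]
tool_rot: [0.948, 0.317, 0.039, -0.013]
ft_force: [-0.5, 0.6, 0.8]
grip_width: 0.0047
```

```bash
python3 - <<'E'
from tubg import *
o=get_obs(); p=o["position"]; np.save("gp.npy",p); np.save("gR.npy",o["tool_rot"])
go(p+[0,0,.12]); go(p+[.597-.4198,.0256-.3154,.12]);
E
```

```text
row [ 0.391 -0.    -4.784] [0. 0. 0.] | now [0.3762 0.2816 0.0491] w 0.0047 t 4.55
row [-0.909 13.524 -4.892] [0. 0. 0.] | now [0.3762 0.2816 0.0491] w 0.0047 t 4.55
```

Request:
carry_out(
  deltas=[
    [1,0.08,0,-1,0,0,0],
    [1,0.16,0,-2,0,0,0],
    [1,0.24,0,-3,0,0,0],
    [1,0.32,0,-4,0,0,0],
    [1,0.39,0,-4.8,0,0,0],
    [1,0.39,0,-4.8,0,0,0],
  ],
)

```text
time: 5.15
position: [0.3768, 0.2819, 0.1711]
tool_rot: [0.948, 0.317, 0.04, -0.013]
ft_force: [0.6, 0.4, -0.9]
grip_width: 0.0026
```

```bash
python3 - <<'E'
from tubg import *
p=np.load("gp.npy")
go(p+[.597-.4198,.0256-.3154,.12],R.from_quat(np.load("gR.npy")).as_matrix());
im,d=camera("scene");cv2.imwrite("pics/scene2.png",cv2.resize(im[80:230,250:450,::-1],None,fx=4,fy=4,interpolation=cv2.INTER_CUBIC))
E
```

```text
row [-1.338 13.519 -0.02 ] [ 0.04 -0.16  0.02] | now [0.3768 0.2819 0.1711] w 0.0026 t 5.15
```

View pics/scene2.png

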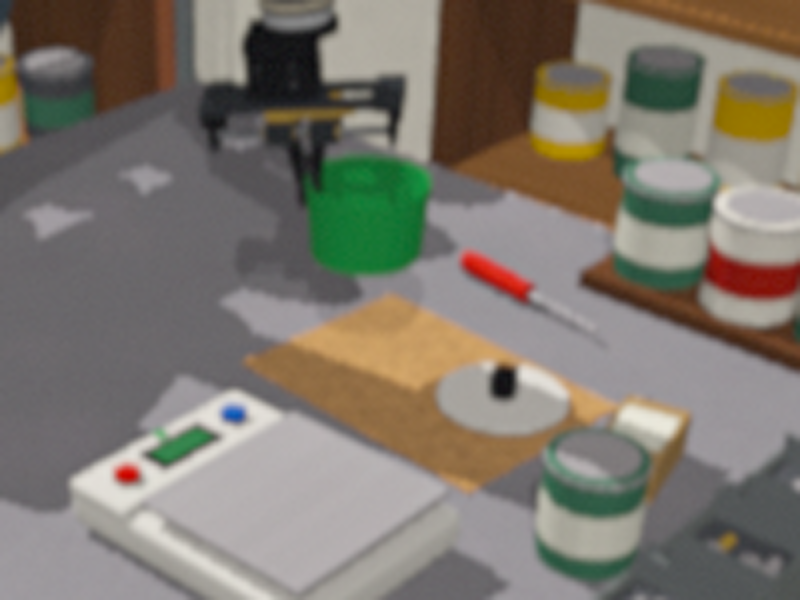

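The tub (about (368,215)) is held level. Carrying it to the plate.

Request:
carry_out(
  deltas=[
    [1,-0.08,0.8,0,0,0,0],
    [1,-0.25,2.5,0,0,0,0],
    [1,-0.45,4.5,0,0,0,0],
    [1,-0.65,6.5,0,0,0,0],
    [1,-0.85,8.5,0,0,0,0],
    [1,-1.05,10.5,0,0,0,0],
    [1,-1.2,12.3,0,0,0,0],
    [1,-1.3,13.5,0,0,0,0],
  ],
)

```text
time: 6.0
position: [0.5535, -0.0111, 0.1642]
tool_rot: [0.948, 0.315, 0.037, -0.013]
ft_force: [0.8, 0.8, -0.8]
grip_width: 0.003
```

```bash
python3 - <<'E'
from tubg import *
p=np.load("gp.npy")
for dz in(.07,.0640,.062):go(p+[.597-.4198,.0256-.3154,dz],R.from_quat(np.load("gR.npy")).as_matrix());
im,d=camera("scene");cv2.imwrite("pics/scene3.png",cv2.resize(im[80:230,250:450,::-1],None,fx=4,fy=4,interpolation=cv2.INTER_CUBIC))
E
```

```text
row [-0.074 -0.093  1.807] [-0.07  0.2  -0.16] | now [ 0.5535 -0.0111  0.1642] w 0.003 t 6.0
row [-0.093 -0.093  2.046] [-0.07  0.2  -0.16] | now [ 0.5535 -0.0111  0.1642] w 0.003 t 6.0
row [-0.099 -0.092  2.126] [-0.07  0.2  -0.16] | now [ 0.5535 -0.0111  0.1642] w 0.003 t 6.0
```

View pics/scene3.png

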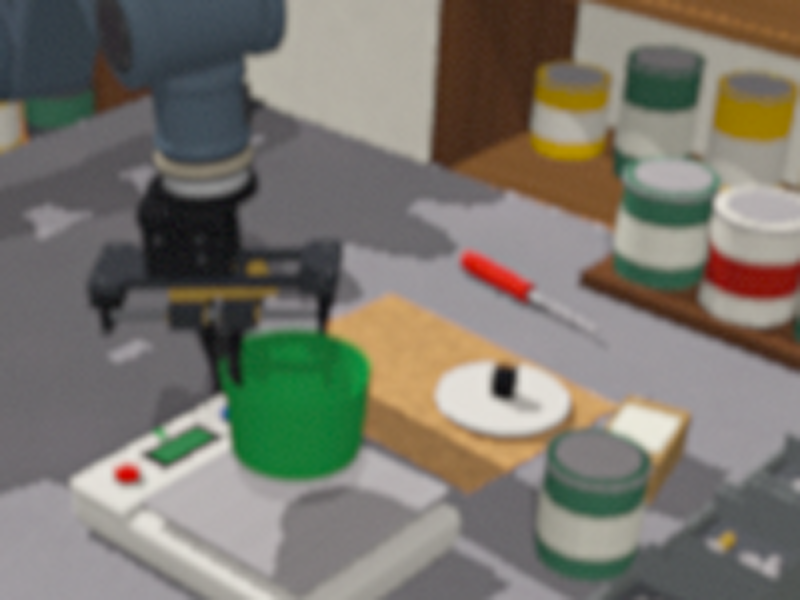

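Request:
carry_out(
  deltas=[
    [1,-0.05,-0.05,0.8,0,0,0],
    [1,-0.08,-0.09,1.6,0,0,0],
    [1,-0.09,-0.09,1.9,0,0,0],
    [1,-0.09,-0.09,2.05,0,0,0],
    [1,-0.09,-0.09,2.1,0,0,0],
    [1,-0.09,-0.09,2.1,0,0,0],
  ],
)

```text
time: 6.65
position: [0.553, -0.0048, 0.114]
tool_rot: [0.948, 0.317, 0.038, -0.013]
ft_force: [-0.8, 0.4, -1.5]
grip_width: 0.0024
```

```bash
python3 - <<'E'
from tubg import *
p=np.load("gp.npy")
o=get_obs();print(o["ft_force"])
for dz in(.063,):go(p+[.597-.4198,.0256-.3154,dz],R.from_quat(np.load("gR.npy")).as_matrix());
im,d=camera("scene");cv2.imwrite("pics/scene4.png",cv2.resize(im[80:230,250:450,::-1],None,fx=4,fy=4,interpolation=cv2.INTER_CUBIC))
E
```

```text
[-0.7741  0.3679 -1.5064]
row [-0.076  0.117  0.073] [-0.    0.09  0.02] | now [ 0.553  -0.0048  0.114 ] w 0.0024 t 6.65
```

View pics/scene4.png

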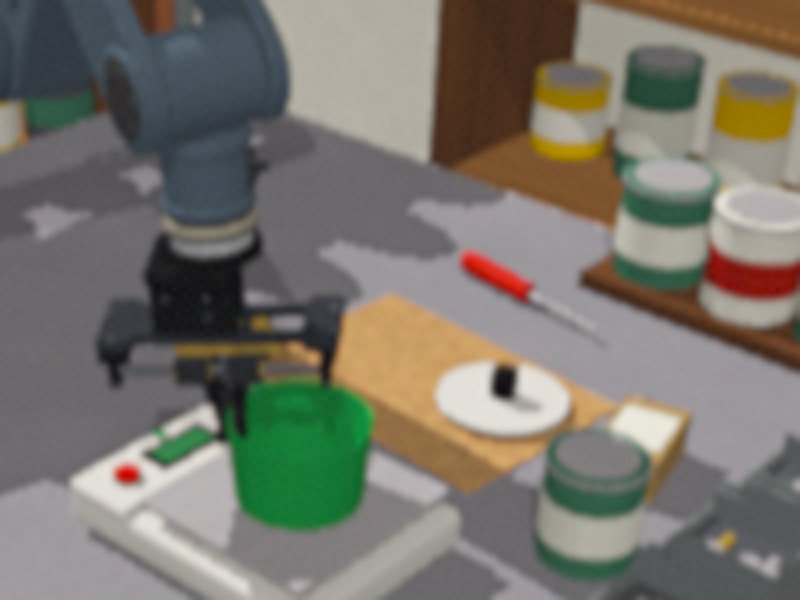

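Request:
carry_out(
  deltas=[
    [1,-0.08,0.1,0.08,0,0,0],
    [1,-0.08,0.1,0.08,0,0,0],
    [1,-0.08,0.1,0.08,0,0,0],
    [0.4,-0.08,0.1,0.08,0,0,0],
    [0.2,-0.08,0.1,0.08,0,0,0],
    [0.2,-0.08,0.1,0.08,0,0,0],
    [0.2,-0.08,0.1,0.08,0,0,0],
    [0.2,-0.08,0.1,0.08,0,0,0],
  ],
)

```text
time: 7.5
position: [0.5527, -0.008, 0.1116]
tool_rot: [0.948, 0.317, 0.038, -0.013]
ft_force: [-0.1, 0.2, 0.4]
grip_width: 0.032
```

Request:
carry_out(
  deltas=[
    [0.2,0.08,0,-1,0,0,0],
    [0.2,0.16,0,-2,0,0,0],
    [0.2,0.24,0,-3,0,0,0],
    [0.2,0.32,0,-4,0,0,0],
    [0.2,0.4,0,-5,0,0,0],
    [0.2,0.4,0,-5,0,0,0],
  ],
)

```text
time: 8.1
position: [0.5552, -0.0086, 0.2406]
tool_rot: [0.948, 0.317, 0.041, -0.011]
ft_force: [0.5, -0.1, 0.5]
grip_width: 0.0349
```

```bash
python3 - <<'E'
from h import *
go([.4605,.0885,.13],down(0));go([.4605,.0885,.062],down(0))
im,d=camera("scene");cv2.imwrite("pics/scene5.png",cv2.resize(im[80:230,250:450,::-1],None,fx=4,fy=4,interpolation=cv2.INTER_CUBIC))
E
```

```text
row [-1.063 -5.407  4.32 ] [-1.25 -4.78 36.94] | now [ 0.5552 -0.0086  0.2406] w 0.0349 t 8.1
row [-1.293 -5.422  7.03 ] [-1.25 -4.78 36.94] | now [ 0.5552 -0.0086  0.2406] w 0.0349 t 8.1
```

View pics/scene5.png

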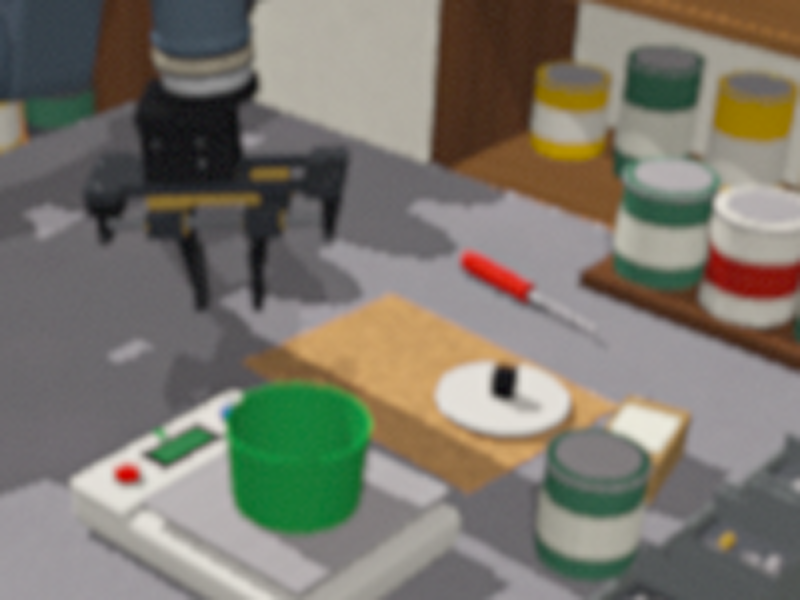

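The tub stands upright on the plate at (300,455), released. For the tare press I'll turn the jaws along y so that the wide gripper body clears the tub.

```bash
python3 - <<'E'
from h import *
go([.4605,.0885,.13],down(np.pi/2))
E
```

```text
row [-1.009 -5.352  4.263] [  2.32  -4.29 -53.01] | now [ 0.5539 -0.0083  0.2386] w 0.0349 t 8.15
```

Request:
carry_out(
  deltas=[
    [1,-1,-5.3,0,0,0,-8],
    [1,-1,-5.3,0,0.4,-0.7,-16],
    [1,-1,-5.3,0.5,0.9,-1.5,-24],
    [1,-1,-5.3,1.5,1.2,-2.2,-32],
    [1,-1,-5.3,2.5,1.7,-3,-40],
    [1,-1,-5.3,3.5,2,-3.8,-48],
    [1,-1,-5.35,4.2,2.3,-4.3,-53],
    [1,-1,-5.35,4.2,2.3,-4.3,-53],
  ],
)

```text
time: 8.95
position: [0.4565, 0.0893, 0.1275]
tool_rot: [0.707, 0.707, -0.004, -0.005]
ft_force: [-0.1, 0.1, 0.1]
grip_width: 0.0003
```

```bash
python3 - <<'E'
from h import *
print(get_obs()["q"])
go([.4605,.0885,.07],down(np.pi/2));go([.4605,.0885,.055],down(np.pi/2))
p,d=camera("top");cv2.imwrite("pics/top6.png",cv2.resize(p[150:300,200:350,::-1],None,fx=4,fy=4,interpolation=cv2.INTER_CUBIC))
im,d=camera("scene");cv2.imwrite("pics/scene6.png",cv2.resize(im[80:230,250:450,::-1],None,fx=4,fy=4,interpolation=cv2.INTER_CUBIC))
E
```

```text
[-0.0483  0.4773  1.91    0.0009  0.7661 -1.6199]
row [-0.033  0.188  2.296] [-0.67 -0.07  0.01] | now [0.4565 0.0893 0.1275] w 0.0003 t 8.95
row [-0.034  0.195  2.896] [-0.67 -0.07  0.01] | now [0.4565 0.0893 0.1275] w 0.0003 t 8.95
```

View pics/scene6.png

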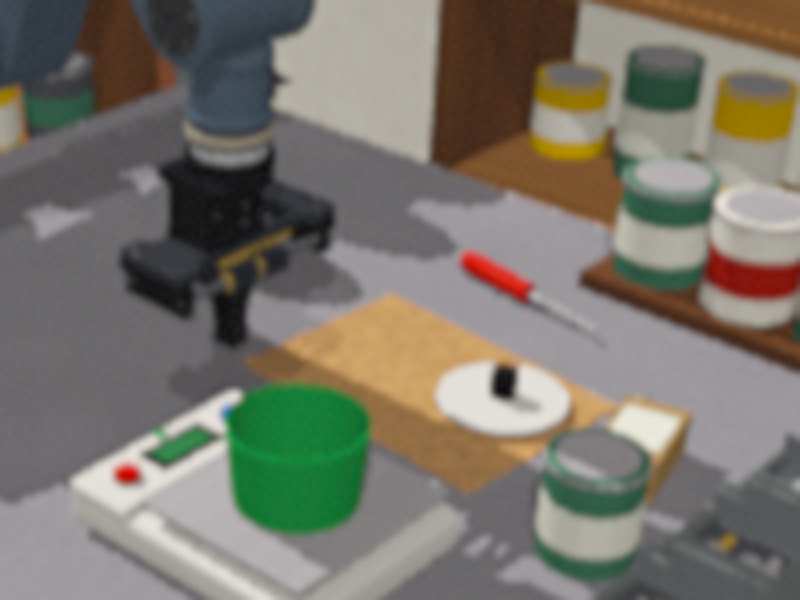

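View pics/top6.png

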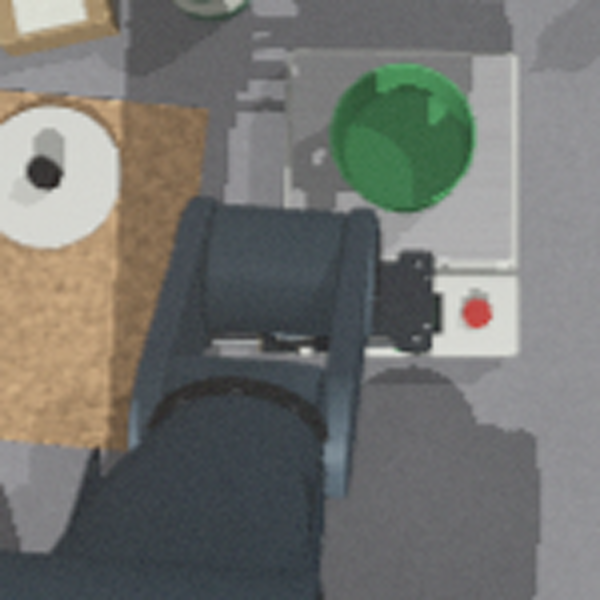

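Request:
carry_out(
  deltas=[
    [1,0,0.1,1,-0.3,0,0],
    [1,0,0.18,2,-0.6,0,0],
    [1,0,0.18,2.5,-0.6,0,0],
    [1,0,0.18,2.75,-0.6,0,0],
    [1,0,0.18,2.9,-0.6,0,0],
    [1,0,0.18,2.9,-0.6,0,0],
    [1,0,0.18,2.9,-0.6,0,0],
  ],
)

```text
time: 9.75
position: [0.4635, 0.0888, 0.0588]
tool_rot: [0.707, 0.707, 0.003, 0.002]
ft_force: [-2.2, -0.4, 2.9]
grip_width: 0.0002
```

```bash
python3 - <<'E'
from h import *
o=get_obs();print(o["ft_force"],o["position"],p2w("top",184.25,300.75,.141))
E
```

```text
[-2.2408 -0.4147  2.9297] [0.4635 0.0888 0.0588] [0.5963 0.0204 0.141 ]
```

Request:
carry_out(
  deltas=[
    [1,-0.0,-0.08,0.1,0,0,0],
    [1,0,-0.08,0.2,0,0,0],
    [1,0,-0.08,0.2,0,0,0],
    [1,0,-0.08,0.2,0,0,0],
  ],
)

```text
time: 10.15
position: [0.4635, 0.0888, 0.0551]
tool_rot: [0.707, 0.707, 0.005, 0.004]
ft_force: [-0.9, -0.2, 18.8]
grip_width: 0.0008
```

Wrist force of 18.8 N at 55 mm means the key has bottomed out, so tare is pressed. Raising.

Request:
carry_out(
  deltas=[
    [1,0,0,-1,0,0,0],
    [1,0,0,-3,0,0,0],
    [1,0,0,-5,0,0,0],
    [1,0,0,-7,0,0,0],
    [1,0,0,-8,0,0,0],
    [1,0,0,-8,0,0,0],
  ],
)

```text
time: 10.75
position: [0.4627, 0.089, 0.257]
tool_rot: [0.707, 0.707, 0.006, 0.006]
ft_force: [0.6, -0.1, -0.0]
grip_width: 0.0005
```

```bash
cat > nuts.py <<'E'
from h import *
def nuts(p=None,save=None):
    if p is None: p,d=camera("top")
    else: d=None
    H=cv2.cvtColor(p,cv2.COLOR_RGB2HSV)
    m=np.zeros(p.shape[:2],np.uint8); m[180:270,350:440]=(H[180:270,350:440,2]>85)
    # mat mask: keep within mat quad slightly eroded
    n,l,s,c=cv2.connectedComponentsWithStats(m)
    for i in range(1,n):
        if 25<s[i,4]<140:
            v,u=np.where(l==i); cu,cv=(u.min()+u.max())/2,(v.min()+v.max())/2
            cu,cv=(cu+c[i][0])/2,(cv+c[i][1])/2
            print(s[i,4],"px",np.round((cu,cv),1),"sat",H[l==i][:,1].mean().round(),"pos",p2w("top",cv,cu,.016)[:2])
    if save: cv2.imwrite(save,cv2.resize(p[175:275,350:440,::-1],None,fx=6,fy=6,interpolation=cv2.INTER_CUBIC))
    return p
E
python3 - <<'E'
from nuts import *
print(get_obs()["q"]); nuts(save="pics/nuts1.png"); go([.5,-.2,.27],down(-.2))
E
```

```text
[-0.0489  0.2667  1.7736  0.0017  1.0845 -1.6204]
61 px [399.6 200.4] sat 3.0 pos [ 0.5676 -0.3317]
66 px [378.5 207.6] sat 108.0 pos [ 0.5402 -0.2558]
63 px [373.4 228.5] sat 3.0 pos [ 0.4658 -0.2368]
64 px [414.  236.4] sat 2.0 pos [ 0.4405 -0.3796]
60 px [392.7 245.6] sat 2.0 pos [ 0.4072 -0.3038]
row [-11.557   1.567  -0.603] [  0.44  -0.63 101.45] | now [0.4611 0.0889 0.2547] w 0.0 t 10.8
```

View pics/nuts1.png

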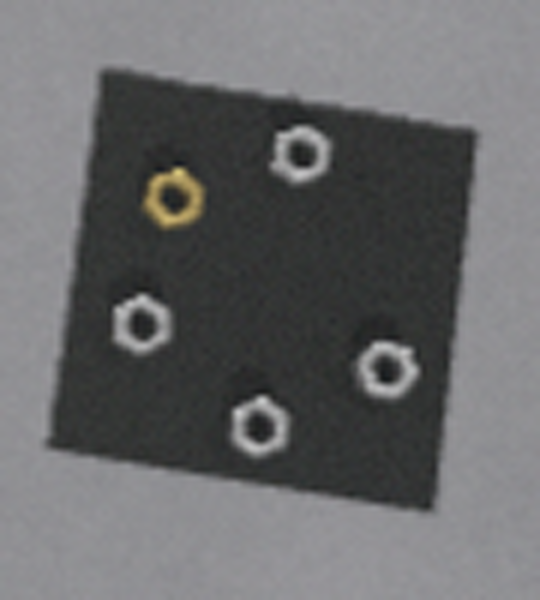

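```bash
cat > ori.py <<'E'
from h import *
def ori(p,row,col,show=1):
    # hex orientation from unwrapped top-down patch, world xy sampled at z=.021
    g=cv2.cvtColor(p,cv2.COLOR_RGB2GRAY).astype(np.float32)
    c=p2w("top",row,col,.019)[:2]
    best=[]
    th=np.radians(np.arange(0,360,3)); rr=np.arange(.010,.0215,.0005)
    def samp(cx,cy):
        P=[w2p("top",[cx+r*np.cos(t),cy+r*np.sin(t),.019]) for t in th for r in rr]
        P=np.array(P,np.float32).reshape(len(th),len(rr),2)
        return cv2.remap(g,P[...,1],P[...,0],cv2.INTER_CUBIC)
    for dx in np.arange(-.004,.0041,.001):
        for dy in np.arange(-.004,.0041,.001):
            S=samp(c[0]+dx,c[1]+dy)
            for a in range(0,60,5):
                ap=.015/np.cos((th-np.radians(a)+np.pi/6)%(np.pi/3)-np.pi/6)
                # expected: bright inside ap, dark outside
                ins=(rr[None]<ap[:,None])
                sc=S[ins].mean()-S[~ins].mean(); best.append((sc,a,dx,dy))
    best.sort(reverse=True)
    return best[0], c+np.array(best[0][2:]), [b for b in best if b[1]!=best[0][1]][0]
E
python3 - <<'E'
from ori import *
p=np.load("top0.npz")["p"]
for r,c in((200.4,399.6),(228.5,373.4),(236.4,414),(245.6,392.7)):
    b,c2,b2=ori(p,r,c); print(np.round(b,4),c2,np.round(b2,4))
E
```

```text
Traceback (most recent call last):
  File "ori.py", line 14, in ori
    S=samp(c[0]+dx,c[1]+dy)
  File "ori.py", line 9, in samp
    P=[w2p("top",[cx+r*np.cos(t),cy+r*np.sin(t),.019]) for t in th for r in rr]
       ~~~^^^^^^^^^^^^^^^^^^^^^^^^^^^^^^^^^^^^^^^^^^^^
  File "h.py", line 8, in w2p
    i=camera_info(cam); K=i["mtx"]; r=R.from_quat(i["rotation"]).as_matrix();
ValueError: time passes only in moves, steps and waits
```

```bash
python3 - <<'E'
s=open("h.py").read()
s=s.replace("def p2w","import functools\n_ci=camera_info\n@functools.lru_cache\ndef camera_info(n): return _ci(n)\ndef p2w",1)
open("h.py","w").write(s)
E
python3 - <<'E'
from ori import *
p=np.load("top0.npz")["p"]
for r,c in((200.4,399.6),(228.5,373.4),(236.4,414),(245.6,392.7)):
    b,c2,b2=ori(p,r,c); print(np.round(b,4),c2,np.round(b2,4))
go([.45,-.2,.27],down(-.2))
E
```

```text
[77.8991 25.      0.001  -0.001 ] [ 0.5682 -0.332 ] [77.7946 20.      0.001  -0.001 ]
[79.5585 30.      0.      0.001 ] [ 0.4656 -0.2352] [79.1683 25.      0.      0.001 ]
[80.7805 50.      0.001   0.    ] [ 0.4414 -0.3787] [80.7187 45.      0.001   0.    ]
[81.3521 25.      0.      0.    ] [ 0.4071 -0.3031] [80.8657 20.      0.      0.    ]
row [-11.557  -0.433  -0.627] [  0.44  -0.63 101.45] | now [0.4611 0.0889 0.2547] w 0.0 t 10.8
```

Request:
carry_out(
  deltas=[
    [-0.2,-12,0,-0.6,0,0,115],
    [-0.2,-12,0,-0.6,0,0,115],
    [-0.2,-12,0,-0.6,0,0,115],
    [-0.2,-12,0,-0.6,0,0,115],
    [-0.2,-12,0,-0.6,0,0,115],
    [-0.2,-12,0,-0.6,0,0,115],
    [-0.2,-12,0,-0.6,0,0,115],
    [-0.2,-12,0,-0.6,0,0,115],
  ],
)

```text
time: 11.6
position: [0.4587, -0.2125, 0.2651]
tool_rot: [0.984, 0.179, 0.002, -0.002]
ft_force: [0.2, 0.1, 0.1]
grip_width: 0.0507
```

```bash
python3 - <<'E'
from h import *
print(get_obs()["q"]);go([.4656,-.2352,.06],down(np.radians(-30)))
E
```

```text
[-0.6583  0.3129  1.6751  0.0054  1.1535 -1.021 ]
row [-0.096  0.967  8.202] [-0.25 -0.16 50.65] | now [ 0.4587 -0.2125  0.2651] w 0.0507 t 11.6
```

Request:
carry_out(
  deltas=[
    [-0.2,-0.1,0.97,1,0,0,50.6],
    [-0.2,-0.1,0.97,2.5,0,0,50.6],
    [-0.2,-0.1,0.97,4,0,0,50.6],
    [-0.2,-0.1,0.97,5.5,0,0,50.6],
    [-0.2,-0.1,0.97,7,0,0,50.6],
    [-0.2,-0.1,0.97,8.2,0,0,50.6],
    [-0.2,-0.1,0.97,8.2,0,0,50.6],
    [-0.2,-0.1,0.97,8.2,0,0,50.6],
  ],
)

```text
time: 12.4
position: [0.4666, -0.2337, 0.0615]
tool_rot: [0.968, -0.252, 0.001, -0.002]
ft_force: [0.1, 0.0, 1.1]
grip_width: 0.0522
```

```bash
python3 - <<'E'
from h import *
go([.4656,-.2352,.005],down(np.radians(-30)))
p,d=camera("scene");cv2.imwrite("pics/scene7.png",cv2.resize(p[190:320,150:320,::-1],None,fx=4.5,fy=4.5,interpolation=cv2.INTER_CUBIC))
E
```

```text
row [-0.009  0.084  2.258] [-0.27 -0.08  0.79] | now [ 0.4666 -0.2337  0.0615] w 0.0522 t 12.4
```

View pics/scene7.png

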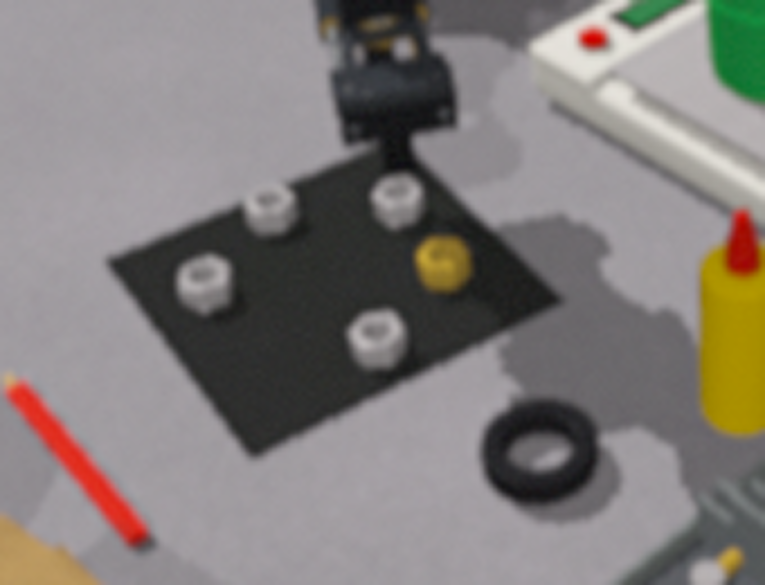

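The open fingers are above the steel nut at (398,200), and the brass nut at (443,262) is clear. Descending to grasp.

Request:
carry_out(
  deltas=[
    [-0.2,0,0.08,1,0,0,0],
    [-0.2,0,0.08,2,0,0,0],
    [-0.2,0,0.08,2.25,0,0,0],
    [-0.2,0,0.08,2.25,0,0,0],
    [1,0,0.08,2.25,0,0,0],
    [1,0,0.08,2.25,0,0,0],
    [1,0,0.08,2.25,0,0,0],
    [1,0,0.08,2.25,0,0,0],
  ],
  force=40,
)

```text
time: 13.25
position: [0.4675, -0.2365, 0.0073]
tool_rot: [0.967, -0.253, 0.004, -0.001]
ft_force: [0.8, 0.3, 5.4]
grip_width: 0.0295
```

Request:
carry_out(
  deltas=[
    [1,0,0,0,0,0,0],
    [1,0,0,-1,0,0,0],
    [1,0,0,-3,0,0,0],
    [1,0,0,-5,0,0,0],
    [1,0,0,-7,0,0,0],
    [1,0,0,-8,0,0,0],
  ],
)

```text
time: 13.85
position: [0.4671, -0.2374, 0.2107]
tool_rot: [0.967, -0.253, 0.006, 0.0]
ft_force: [-0.3, -0.2, -1.0]
grip_width: 0.0295
```

```bash
python3 - <<'E'
from h import *
go([.579,.04,.21],down(np.radians(0)))
E
```

```text
row [ -1.54  -11.865   0.044] [  0.02  -0.71 -29.36] | now [ 0.4671 -0.2374  0.2107] w 0.0295 t 13.85
```

Request:
carry_out(
  deltas=[
    [1,-0.2,-1.5,0,0,0,-4],
    [1,-0.4,-3.3,0,0,0,-10],
    [1,-0.7,-5,0,0,0,-16],
    [1,-1,-6.8,0,0,0,-22],
    [1,-1.2,-8.6,0,0,0,-29],
    [1,-1.2,-10.4,0,0,0,-29],
    [1,-1,-11.8,0,0,0,-29],
    [1,-1,-11.8,0,0,0,-29],
  ],
)

```text
time: 14.65
position: [0.5908, 0.0367, 0.2074]
tool_rot: [1.0, -0.001, 0.005, -0.001]
ft_force: [-0.4, 0.3, -0.8]
grip_width: 0.0295
```

```bash
python3 - <<'E'
from h import *
go([.5965,.036,.098],down(np.radians(0)))
p,d=camera("scene");cv2.imwrite("pics/scene8.png",cv2.resize(p[80:230,250:450,::-1],None,fx=4,fy=4,interpolation=cv2.INTER_CUBIC))
E
```

```text
row [0.187 0.034 4.377] [-0.11 -0.53 -0.1 ] | now [0.5908 0.0367 0.2074] w 0.0295 t 14.65
```

View pics/scene8.png

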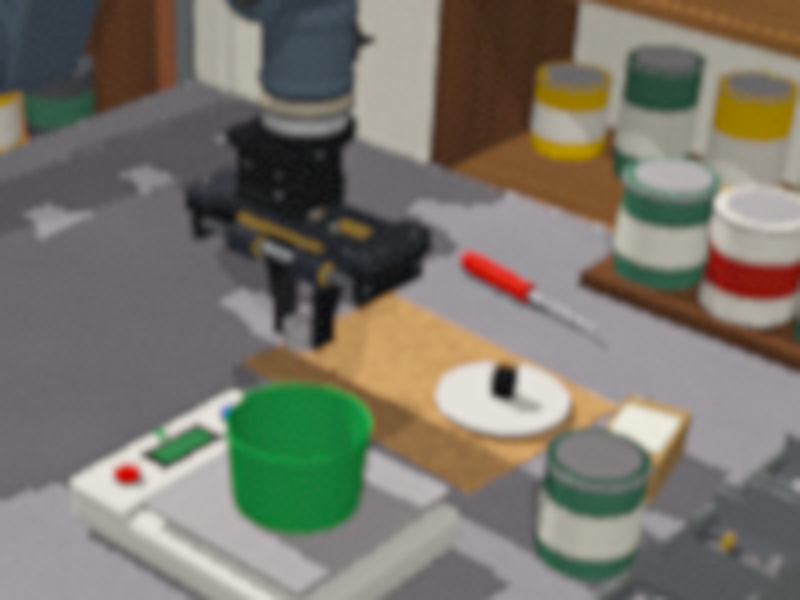

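Request:
carry_out(
  deltas=[
    [1,0.19,0.03,0.5,0,-0.5,0],
    [1,0.19,0.03,2,0,-0.5,0],
    [1,0.19,0.03,3.2,0,-0.5,0],
    [1,0.19,0.03,4.2,0,-0.5,0],
    [1,0.19,0.03,4.4,0,-0.5,0],
    [1,0.19,0.03,4.4,0,-0.5,0],
  ],
)

```text
time: 15.3
position: [0.593, 0.0311, 0.0962]
tool_rot: [1.0, -0.004, -0.003, -0.001]
ft_force: [-0.0, 0.3, -1.2]
grip_width: 0.0296
```

Request:
carry_out(
  deltas=[
    [0.1,0,0,0,0,0,0],
    [0.1,0,0,0,0,0,0],
    [0.1,0,0,0,0,0,0],
    [0.1,0,0,-1,0,0,0],
    [0.1,0,0,-2.5,0,0,0],
    [0.1,0,0,-4,0,0,0],
    [0.1,0,0,-4.6,0,0,0],
  ],
)

```text
time: 16.0
position: [0.5968, 0.032, 0.2176]
tool_rot: [1.0, -0.003, 0.003, 0.0]
ft_force: [0.9, 0.1, 0.7]
grip_width: 0.0389
```

```bash
python3 - <<'E'
from h import *
p,d=camera("scene");cv2.imwrite("pics/scene9.png",cv2.resize(p[80:280,180:400,::-1],None,fx=3,fy=3,interpolation=cv2.INTER_CUBIC))
go([.4071,-.3031,.2],down(np.radians(-35)))
E
```

```text
row [-7.542 13.449  0.696] [-0.13 -0.51 34.66] | now [0.5975 0.032  0.2189] w 0.0392 t 16.05
```

View pics/scene9.png

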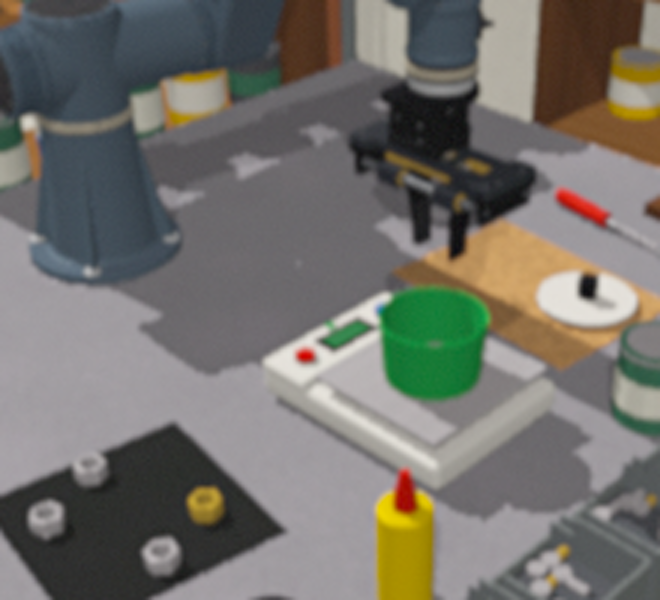

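The first nut is in the tub (glimpse at (435,343)). Next is the nut at (.407,-.303).

Request:
carry_out(
  deltas=[
    [-0.2,-1,1.5,0,0,0,5],
    [-0.2,-2,3.5,0,0,0,12],
    [-0.2,-3,5.5,0,0,0,18],
    [-0.2,-4.2,7.5,0,0,0,24],
    [-0.2,-5.4,9.5,0.5,0,0,30],
    [-0.2,-6.5,11.5,0.7,0,0,34.6],
    [-0.2,-7.5,13.4,0.7,0,0,34.6],
    [-0.2,-7.5,13.4,0.7,0,0,34.6],
  ],
)

```text
time: 16.85
position: [0.4031, -0.3036, 0.195]
tool_rot: [0.954, -0.301, -0.001, 0.0]
ft_force: [0.4, 0.7, 0.2]
grip_width: 0.0521
```

```bash
python3 - <<'E'
from h import *
go([.4071,-.3031,.06],down(np.radians(-35)))
p,d=camera("scene");cv2.imwrite("pics/scene10.png",cv2.resize(p[190:320,150:320,::-1],None,fx=4.5,fy=4.5,interpolation=cv2.INTER_CUBIC))
E
```

```text
row [ 0.131 -0.113  5.4  ] [ 0.05  0.11 -0.03] | now [ 0.4031 -0.3036  0.195 ] w 0.0521 t 16.85
```

View pics/scene10.png

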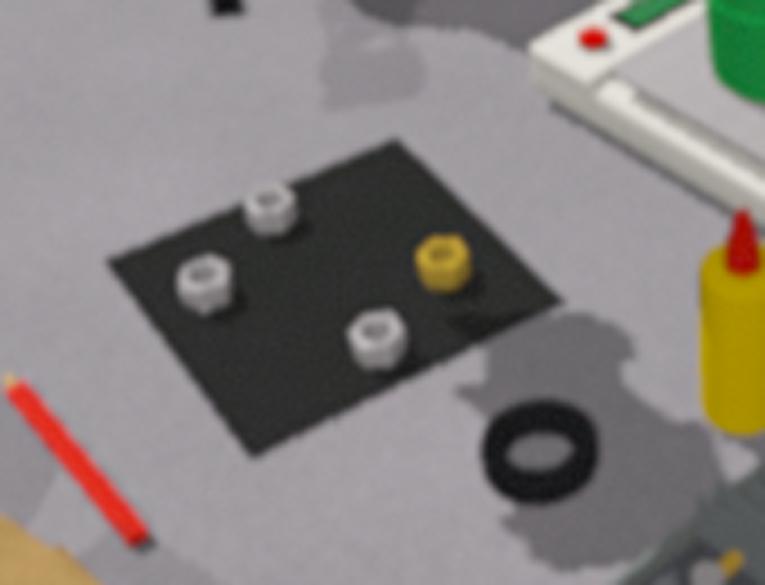

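The nuts haven't moved. Descending.

Request:
carry_out(
  deltas=[
    [-0.2,0.13,-0.1,1.5,0,0,0],
    [-0.2,0.13,-0.1,3,0,0,0],
    [-0.2,0.13,-0.1,4.5,0,0,0],
    [-0.2,0.13,-0.1,6,0,0,0],
    [-0.2,0.13,-0.1,7,0,0,0],
    [-0.2,0.13,-0.1,7.4,0,0,0],
    [-0.2,0.13,-0.1,7.5,0,0,0],
    [-0.2,0.13,-0.1,7.5,0,0,0],
  ],
)

```text
time: 17.7
position: [0.4088, -0.3015, 0.0082]
tool_rot: [0.954, -0.3, -0.001, 0.0]
ft_force: [-0.0, 0.4, -1.1]
grip_width: 0.0522
```

Request:
carry_out(
  deltas=[
    [1,0,0,0,0,0,0],
    [1,0,0,0,0,0,0],
    [1,0,0,0,0,0,0],
    [1,0,0,0,0,0,0],
    [1,0,0,-2,0,0,0],
    [1,0,0,-4,0,0,0],
    [1,0,0,-6,0,0,0],
    [1,0,0,-8,0,0,0],
  ],
)

```text
time: 18.5
position: [0.4083, -0.3009, 0.2095]
tool_rot: [0.954, -0.3, -0.001, -0.0]
ft_force: [0.3, -0.6, -1.1]
grip_width: 0.0294
```

```bash
python3 - <<'E'
from h import *
go([.5965,.007,.205],down(np.radians(0)))
E
```

```text
row [ -0.892 -14.407   0.177] [ -0.04   0.17 -34.97] | now [ 0.4083 -0.3009  0.2095] w 0.0294 t 18.5
```

Request:
carry_out(
  deltas=[
    [1,-0.1,-1.5,0,0,0,-4],
    [1,-0.2,-3.5,0,0,0,-10],
    [1,-0.4,-5.5,0,0,0,-16],
    [1,-0.6,-7.5,0,0,0,-22],
    [1,-0.8,-9.5,0,0,0,-29],
    [1,-0.9,-11.5,0,0,0,-35],
    [1,-0.9,-13.4,0.1,0,0,-35],
    [1,-0.9,-14.4,0.1,0,0,-35],
  ],
)

```text
time: 19.3
position: [0.5979, 0.0101, 0.2048]
tool_rot: [1.0, 0.002, -0.001, -0.001]
ft_force: [-0.0, -0.6, -0.2]
grip_width: 0.0297
```

```bash
python3 - <<'E'
from h import *
go([.5965,.007,.1],down(np.radians(0)))
E
```

```text
row [-0.049  0.13   4.192] [-0.1   0.08  0.21] | now [0.5979 0.0101 0.2048] w 0.0297 t 19.3
```

Request:
carry_out(
  deltas=[
    [1,-0.05,0.1,0.5,0,0,0],
    [1,-0.05,0.1,2,0,0,0],
    [1,-0.05,0.1,3.2,0,0,0],
    [1,-0.05,0.1,4.1,0,0,0],
    [1,-0.05,0.1,4.2,0,0,0],
    [1,-0.05,0.1,4.2,0,0,0],
  ],
)

```text
time: 19.9
position: [0.5943, 0.0034, 0.0994]
tool_rot: [1.0, -0.0, -0.002, -0.001]
ft_force: [-0.5, -0.8, 0.4]
grip_width: 0.0295
```

Request:
carry_out(
  deltas=[
    [0.1,0,0,0,0,0,0],
    [0.1,0,0,0,0,0,0],
    [0.1,0,0,0,0,0,0],
    [0.1,0,0,-1,0,0,0],
    [0.1,0,0,-2.5,0,0,0],
    [0.1,0,0,-4,0,0,0],
    [0.1,0,0,-4.5,0,0,0],
  ],
)

```text
time: 20.6
position: [0.5981, 0.0036, 0.2175]
tool_rot: [1.0, 0.0, 0.004, 0.0]
ft_force: [0.9, -1.0, -0.6]
grip_width: 0.0395
```

```bash
python3 - <<'E'
from nuts import *
p,d=camera("scene");cv2.imwrite("pics/scene11.png",cv2.resize(p[80:280,180:400,::-1],None,fx=3,fy=3,interpolation=cv2.INTER_CUBIC))
nuts()
go([.4414,-.3787,.2],down(np.radians(-12)))
E
```

```text
62 px [399.6 200.4] sat 2.0 pos [ 0.5676 -0.3318]
66 px [378.5 207.6] sat 108.0 pos [ 0.5402 -0.2558]
64 px [414.  236.4] sat 2.0 pos [ 0.4405 -0.3796]
row [-6.241 15.293  0.596] [-0.01 -0.24 12.04] | now [0.5971 0.0037 0.2154] w 0.039 t 20.7
```

View pics/scene11.png

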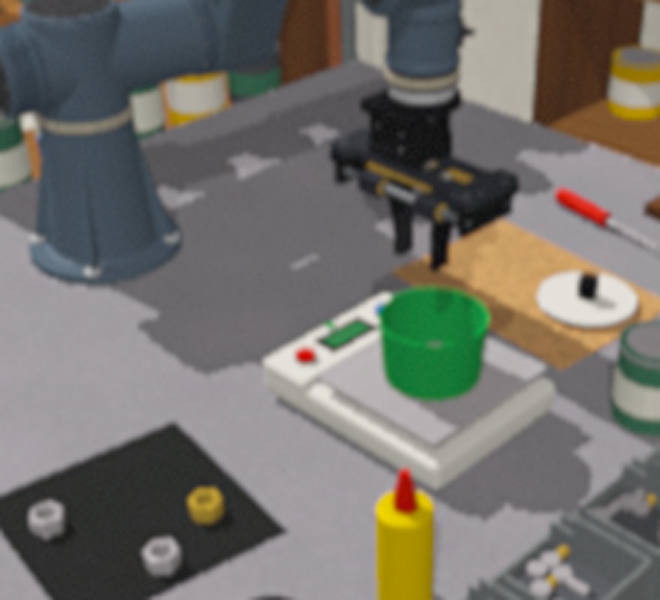

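Two are in. Next is the nut at (.441,-.379).

Request:
carry_out(
  deltas=[
    [-0.2,-0.6,1.5,0,0,0,2],
    [-0.2,-1.4,3.5,0,0,0,4],
    [-0.2,-2.2,5.5,0,0,0,8],
    [-0.2,-3,7.5,0,0,0,12],
    [-0.2,-3.9,9.5,0.4,0,0,12],
    [-0.2,-4.7,11.5,0.6,0,0,12],
    [-0.2,-5.5,13.4,0.6,0,0,12],
    [-0.2,-6.2,15.3,0.6,0,0,12],
  ],
)

```text
time: 21.5
position: [0.4467, -0.3573, 0.1953]
tool_rot: [0.995, -0.104, -0.003, -0.002]
ft_force: [1.2, -0.1, -0.4]
grip_width: 0.0523
```

```bash
python3 - <<'E'
from h import *
print(get_obs()["q"])
go([.4414,-.3787,.007],down(np.radians(-12)))
E
```

```text
[-0.8695  0.4923  1.5912 -0.001   1.065  -0.6599]
row [0.016 0.907 7.53 ] [-0.2   0.34  0.02] | now [ 0.4467 -0.3573  0.1953] w 0.0523 t 21.5
```

Request:
carry_out(
  deltas=[
    [-0.2,0,0,0,0,0,0],
    [-0.2,0,0,0,0,0,0],
  ],
)

```text
time: 21.7
position: [0.4474, -0.3571, 0.1958]
tool_rot: [0.994, -0.106, -0.002, -0.002]
ft_force: [-0.1, 0.0, -0.1]
grip_width: 0.0523
```

```bash
python3 - <<'E'
from h import *
go([.4414,-.3787,.007],down(np.radians(-12)))
E
```

```text
row [-0.014  0.918  7.549] [-0.18  0.3  -0.15] | now [ 0.4474 -0.3571  0.1958] w 0.0523 t 21.7
```

Settled; the move had simply been rate-limited. Descending with the correction.

Request:
carry_out(
  deltas=[
    [-0.2,0,0.9,1.5,0,0,0],
    [-0.2,0,0.9,3,0,0,0],
    [-0.2,0,0.9,4.5,0,0,0],
    [-0.2,0,0.9,6,0,0,0],
    [-0.2,0,0.9,7,0,0,0],
    [-0.2,0,0.9,7.4,0,0,0],
    [-0.2,0,0.9,7.5,0,0,0],
    [-0.2,0,0.9,7.5,0,0,0],
  ],
)

```text
time: 22.5
position: [0.4445, -0.3782, 0.0106]
tool_rot: [0.995, -0.104, -0.001, -0.0]
ft_force: [0.3, 0.4, 0.7]
grip_width: 0.0526
```

Request:
carry_out(
  deltas=[
    [1,0,0,0,0,0,0],
    [1,0,0,0,0,0,0],
    [1,0,0,0,0,0,0],
    [1,0,0,0,0,0,0],
    [1,0,0,-2,0,0,0],
    [1,0,0,-4,0,0,0],
    [1,0,0,-6,0,0,0],
    [1,0,0,-8,0,0,0],
  ],
)

```text
time: 23.3
position: [0.4439, -0.3786, 0.212]
tool_rot: [0.995, -0.104, -0.001, -0.001]
ft_force: [1.0, -1.4, -1.4]
grip_width: 0.0297
```

```bash
python3 - <<'E'
from h import *
go([.5965,.022,.205],down(np.radians(0)))
E
```

```text
row [  2.647 -16.941   0.289] [ -0.07   0.15 -11.98] | now [ 0.4439 -0.3786  0.212 ] w 0.0297 t 23.3
```

Request:
carry_out(
  deltas=[
    [1,0.3,-1.9,0,0,0,-2],
    [1,0.6,-3.8,0,0,0,-4],
    [1,0.9,-5.7,0,0,0,-6],
    [1,1.2,-7.6,0,0,0,-8],
    [1,1.5,-9.5,0,0,0,-10],
    [1,1.8,-11.4,0,0,0,-12],
    [1,2.1,-13.3,0.1,0,0,-12],
    [1,2.4,-15.2,0.1,0,0,-12],
  ],
)

```text
time: 24.1
position: [0.5817, -0.0178, 0.2076]
tool_rot: [1.0, 0.0, -0.001, -0.0]
ft_force: [0.9, -0.5, 0.1]
grip_width: 0.0295
```

Request:
carry_out(
  deltas=[
    [1,0,0,0,0,0,0],
    [1,0,0,0,0,0,0],
  ],
)

```text
time: 24.3
position: [0.5815, -0.0186, 0.2076]
tool_rot: [1.0, 0.002, -0.001, -0.0]
ft_force: [-0.2, 0.9, -1.1]
grip_width: 0.0292
```

```bash
python3 - <<'E'
from h import *
go([.5965,.022,.112],down(np.radians(0)))
E
```

```text
row [ 0.615 -1.619  3.824] [-0.02  0.16  0.2 ] | now [ 0.5815 -0.0186  0.2076] w 0.0292 t 24.3
```

Request:
carry_out(
  deltas=[
    [1,0.6,-1.6,0,0,0,0],
    [1,0.6,-1.6,0.8,0,0,0],
    [1,0.6,-1.6,2,0,0,0],
    [1,0.6,-1.6,3.2,0,0,0],
    [1,0.6,-1.6,3.8,0,0,0],
    [1,0.6,-1.6,3.8,0,0,0],
  ],
)

```text
time: 24.9
position: [0.595, 0.0186, 0.111]
tool_rot: [1.0, -0.001, -0.003, -0.001]
ft_force: [-0.8, 0.1, -0.6]
grip_width: 0.0295
```

Request:
carry_out(
  deltas=[
    [0.1,0,0,0,0,0,0],
    [0.1,0,0,0,0,0,0],
    [0.1,0,0,0,0,0,0],
    [0.1,0,0,-1,0,0,0],
    [0.1,0,0,-2.5,0,0,0],
    [0.1,0,0,-4,0,0,0],
    [0.1,0,0,-4,0,0,0],
  ],
)

```text
time: 25.6
position: [0.6009, 0.0197, 0.2193]
tool_rot: [1.0, 0.0, 0.006, 0.001]
ft_force: [0.2, 0.1, -0.1]
grip_width: 0.0392
```

```bash
python3 - <<'E'
from nuts import *
p,d=camera("scene");cv2.imwrite("pics/scene12.png",cv2.resize(p[80:280,180:400,::-1],None,fx=3,fy=3,interpolation=cv2.INTER_CUBIC))
nuts()
go([.5682,-.3325,.2],down(np.radians(-37)))
E
```

```text
62 px [399.6 200.4] sat 2.0 pos [ 0.5676 -0.3318]
66 px [378.5 207.6] sat 108.0 pos [ 0.5402 -0.2558]
row [-1.177 14.107  0.574] [-0.04 -0.07 37.04] | now [0.5974 0.0202 0.2145] w 0.0393 t 25.7
```

View pics/scene12.png

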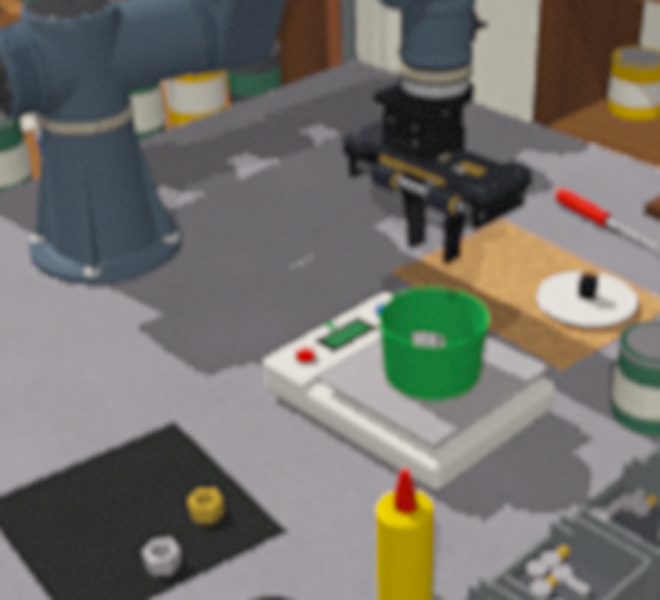

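Request:
carry_out(
  deltas=[
    [-0.2,-0.1,1.8,0,0,0,6],
    [-0.2,-0.3,3.6,0,0,0,12],
    [-0.2,-0.5,5.4,0,0,0,18],
    [-0.2,-0.7,7.2,0,0,0,24],
    [-0.2,-0.9,9.2,0,0,0,30],
    [-0.2,-1,11,0,0,0,36],
    [-0.2,-1.1,12.8,0.2,0,0,37],
    [-0.2,-1.2,14.1,0.5,0,0,37],
  ],
)

```text
time: 26.5
position: [0.5659, -0.3351, 0.1986]
tool_rot: [0.948, -0.318, -0.002, 0.0]
ft_force: [0.5, 0.4, 0.3]
grip_width: 0.0524
```

Request:
carry_out(
  deltas=[
    [-0.2,0,0,0,0,0,0],
  ],
)

```text
time: 26.6
position: [0.5649, -0.3365, 0.197]
tool_rot: [0.948, -0.32, -0.003, 0.0]
ft_force: [-0.4, 0.7, 0.6]
grip_width: 0.0518
```

```bash
python3 - <<'E'
from nuts import *
nuts()
go([.5682,-.3325,.007],down(np.radians(-37)))
p,d=camera("scene");cv2.imwrite("pics/scene13.png",cv2.resize(p[150:320,150:320,::-1],None,fx=3.5,fy=3.5,interpolation=cv2.INTER_CUBIC))
E
```

```text
27 px [397.9 199.1] sat 4.0 pos [ 0.5721 -0.3255]
66 px [378.5 207.6] sat 109.0 pos [ 0.5402 -0.2558]
row [ 0.118 -0.114  7.613] [ 0.02  0.38 -0.18] | now [ 0.5652 -0.3337  0.1973] w 0.0518 t 26.65
```

View pics/scene13.png

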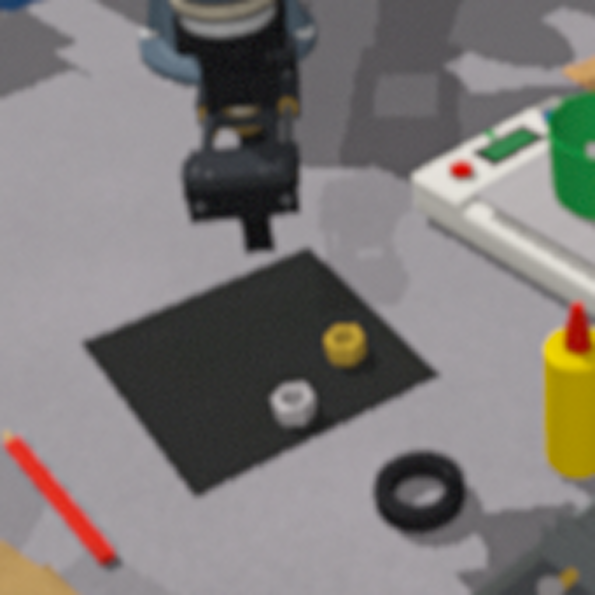

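The steel nut at (293,403) is in place, next to brass at (346,343). Descending and grasping.

Request:
carry_out(
  deltas=[
    [-0.2,0.12,-0.1,1.5,0,0,0],
    [-0.2,0.12,-0.1,3,0,0,0],
    [-0.2,0.12,-0.1,4.5,0,0,0],
    [-0.2,0.12,-0.1,6,0,0,0],
    [-0.2,0.12,-0.1,7,0,0,0],
    [-0.2,0.12,-0.1,7.5,0,0,0],
    [-0.2,0.12,-0.1,7.6,0,0,0],
    [-0.2,0.12,-0.1,7.6,0,0,0],
  ],
)

```text
time: 27.5
position: [0.571, -0.3313, 0.0105]
tool_rot: [0.949, -0.317, -0.001, -0.0]
ft_force: [-0.6, 0.4, 0.1]
grip_width: 0.0524
```

Request:
carry_out(
  deltas=[
    [1,0,0,0,0,0,0],
    [1,0,0,0,0,0,0],
    [1,0,0,0,0,0,0],
    [1,0,0,0,0,0,0],
    [1,0,0,-2,0,0,0],
    [1,0,0,-4,0,0,0],
    [1,0,0,-6,0,0,0],
    [1,0,0,-8,0,0,0],
  ],
)

```text
time: 28.3
position: [0.5705, -0.3318, 0.2118]
tool_rot: [0.948, -0.317, -0.001, -0.0]
ft_force: [1.1, -0.3, -0.6]
grip_width: 0.0292
```

```bash
python3 - <<'E'
from h import *
go([.5965,.022,.205],down(np.radians(0)))
E
```

```text
row [ -7.679 -11.93    0.288] [ -0.02   0.16 -36.98] | now [ 0.5705 -0.3318  0.2118] w 0.0292 t 28.3
```

Request:
carry_out(
  deltas=[
    [1,-0.9,-1.5,0,0,0,-4],
    [1,-2,-3.1,0,0,0,-10],
    [1,-3.1,-4.7,0,0,0,-16],
    [1,-4.2,-6.4,0,0,0,-22],
    [1,-5.3,-8.1,0,0,0,-29],
    [1,-6.5,-9.8,0,0,0,-37],
    [1,-7.7,-11.9,0.2,0,0,-37],
    [1,-7.7,-11.9,0.2,0,0,-37],
  ],
)

```text
time: 29.1
position: [0.5951, 0.0264, 0.2052]
tool_rot: [1.0, 0.002, -0.001, -0.001]
ft_force: [-0.0, -0.4, -1.2]
grip_width: 0.0296
```

Request:
carry_out(
  deltas=[
    [1,0,0,0,0,0,0],
  ],
)

```text
time: 29.2
position: [0.5956, 0.0237, 0.2051]
tool_rot: [1.0, 0.002, -0.001, -0.0]
ft_force: [0.0, -0.5, -0.9]
grip_width: 0.0293
```

```bash
python3 - <<'E'
from h import *
go([.5965,.022,.115],down(np.radians(0)))
E
```

```text
row [0.047 0.07  3.604] [-0.05  0.16  0.25] | now [0.5956 0.0237 0.2051] w 0.0293 t 29.2
```

Request:
carry_out(
  deltas=[
    [1,0.05,0.07,0.6,0,0,0],
    [1,0.05,0.07,1.8,0,0,0],
    [1,0.05,0.07,3,0,0,0],
    [1,0.05,0.07,3.6,0,0,0],
    [1,0.05,0.07,3.6,0,0,0],
  ],
)

```text
time: 29.7
position: [0.6014, 0.0177, 0.1195]
tool_rot: [1.0, -0.001, 0.004, -0.0]
ft_force: [-0.5, 3.6, 18.5]
grip_width: 0.03
```

Request:
carry_out(
  deltas=[
    [0.1,0,0,0,0,0,0],
    [0.1,0,0,0,0,0,0],
    [0.1,0,0,0,0,0,0],
    [0.1,0,0,-1,0,0,0],
    [0.1,0,0,-2.5,0,0,0],
    [0.1,0,0,-4,0,0,0],
    [0.1,0,0,-4.4,0,0,0],
  ],
)

```text
time: 30.4
position: [0.5997, 0.0186, 0.2291]
tool_rot: [1.0, -0.0, 0.003, 0.0]
ft_force: [0.5, -1.1, -0.6]
grip_width: 0.039
```

```bash
python3 - <<'E'
from h import *
go([.48,.2,.22],down(np.radians(20)))
E
```

```text
row [-4.79  -7.256  0.336] [  0.09  -0.29 -20.01] | now [0.5997 0.0186 0.2291] w 0.039 t 30.4
```

The last nut met the pile (18 N) before I released it. Moving aside to look into the tub.

Request:
carry_out(
  deltas=[
    [0,-1.2,-1.8,0,0,0,-5],
    [0,-2.4,-3.6,0,0,0,-12],
    [0,-3.6,-5.5,0,0,0,-20],
    [0,-4.8,-7.2,0.3,0,0,-20],
    [0,-4.8,-7.2,0.3,0,0,-20],
    [0,-4.8,-7.2,0.3,0,0,-20],
  ],
)

```text
time: 31.0
position: [0.4748, 0.2007, 0.2171]
tool_rot: [0.984, 0.176, -0.003, -0.0]
ft_force: [0.5, -0.3, -0.2]
grip_width: 0.0438
```

```bash
python3 - <<'E'
from nuts import *
p,d=camera("top");np.savez("top2.npz",p=p,d=d);nuts(p)
cv2.imwrite("pics/top14.png",cv2.resize(p[140:260,180:330,::-1],None,fx=5,fy=5,interpolation=cv2.INTER_CUBIC))
p,d=camera("scene");cv2.imwrite("pics/scene14.png",cv2.resize(p[100:250,200:420,::-1],None,fx=3.5,fy=3.5,interpolation=cv2.INTER_CUBIC))
E
```

```text
66 px [378.5 207.6] sat 107.0 pos [ 0.5402 -0.2558]
```

View pics/top14.png

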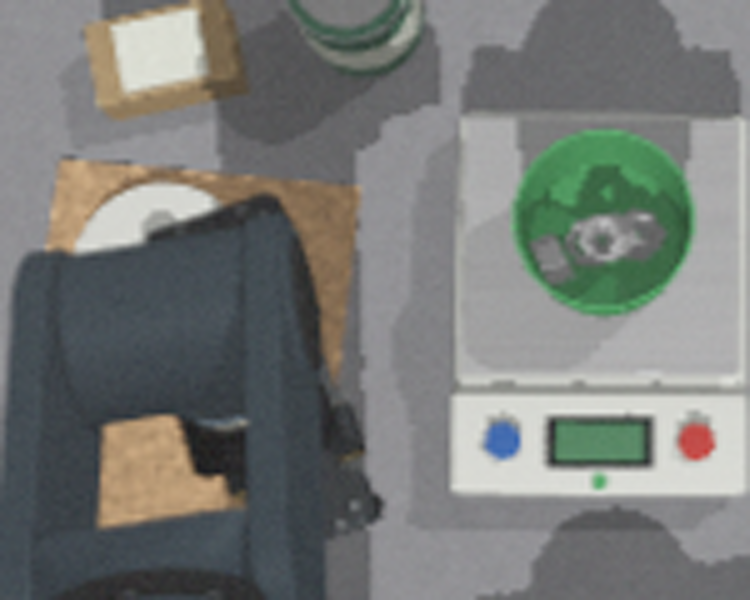

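View pics/scene14.png

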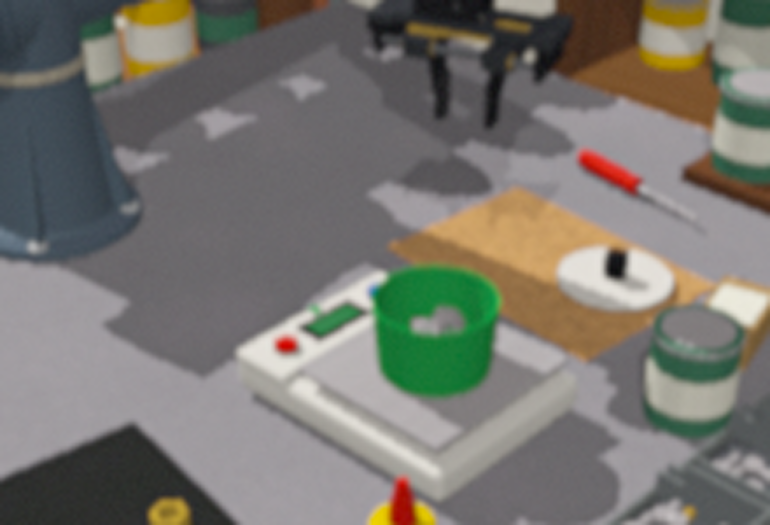

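```bash
python3 - <<'E'
from h import *
f=np.load("top2.npz");p,d=f["p"],f["d"];C=cloud("top",d)
H=cv2.cvtColor(p,cv2.COLOR_RGB2HSV)
g=(H[...,0]>45)&(H[...,0]<90)&(H[...,1]>60);g[:160]=0;g[205:]=0;g[:,275:]=g[:,275:];g[:,:275]=0;g[:,325:]=0
v,u=np.where(g);h=cv2.convexHull(np.stack([u,v],1).astype(np.float32));e=cv2.fitEllipse(h);print(e,p2w("top",e[0][1],e[0][0],.141))
n=np.zeros_like(g);n[180:198,284:316]=(H[180:198,284:316,1]<70)
Q=C[n];print(len(Q),np.percentile(Q[:,2],[5,25,50,75,95,100]))
for y in range(182,198,2): print(" ".join(f"{C[y,x,2]*1000:4.0f}" for x in range(284,318,2)))
rim=C[g];print(np.percentile(rim[:,2],[90,98]))
# rim tilt: heights on rim per side
r=rim[(rim[:,2]>.13)];A=np.c_[r[:,:2],np.ones(len(r))];print(len(r),np.linalg.lstsq(A,r[:,2],rcond=None)[0])
E
```

```text
((300.2191467285156, 183.7589569091797), (35.93017578125, 37.058380126953125), 5.6529459953308105) [0.5979 0.0221 0.141 ]
267 [0.0656 0.084  0.0934 0.102  0.1187 1.3258]
 111   77   71   70   73   72   70   69   71   68   69   95   90   61   66   69  106
 105   73   70   71   73   73   87  116  115  121  112   83   83   83   65   72   98
 104   68   72   85   69   89  107  101   91  118  118  105   79   84   81   70   96
 113   92  101   98   73   87  106   94   74  119  116   97   99   95   71   72  105
 133   86  100  101  101   89   72  104   99  116  106   94   93   89   68   72  136
 144   80  101   99  101   72   83   88   75   69   75   73   73   66   72   70  143
  66  142   97   95   93   69   69   68   67   70   66   71   70   70   71  140   65
  65   71  142   88   72   73   70   73   70   78   72   73   66   68  141   68   71
[0.1383 0.1438]
136 [-1.6301 -0.1085  1.1425]
```

```bash
python3 - <<'E'
from h import *
f=np.load("top0.npz");p=f["p"]
H=cv2.cvtColor(p,cv2.COLOR_RGB2HSV)
w=np.zeros(p.shape[:2],np.uint8);w[170:216,188:236]=(H[170:216,188:236,1]<45)
n,l,s,c=cv2.connectedComponentsWithStats(w);i=1+s[1:,4].argmax();v,u=np.where(l==i);print(s[i])
cv2.imwrite("pics/m.png",cv2.resize(w*255,None,fx=1,fy=1)[165:225,180:240].repeat(6,0).repeat(6,1))
h=cv2.convexHull(np.stack([u,v],1).astype(np.float32));e=cv2.fitEllipse(h);print(e,p2w("top",e[0][1],e[0][0],.014))
for nm in("scene",):
    a=np.load("scene0.npz")["p"];b,d=camera(nm)
    for im in(a,b):
        m=(im[165:190,360:395].max(-1)<70);v,u=np.where(m);print(len(v),v.mean()+165,u.mean()+360,p2w("scene",v.mean()+165,u.mean()+360,.03))
        G=cv2.cvtColor(im,cv2.COLOR_RGB2HSV);w=np.zeros(im.shape[:2],np.uint8);w[165:195,355:397]=(G[165:195,355:397,1]<45)&(G[165:195,355:397,2]>80)
        n,l,s,c=cv2.connectedComponentsWithStats(w);i=1+s[1:,4].argmax();v,u=np.where(l==i)
        e=cv2.fitEllipse(cv2.convexHull(np.stack([u,v],1).astype(np.float32)));print(s[i],e,p2w("scene",e[0][1],e[0][0],.014))
E
```

```text
[ 194  176   36   36 1017]
((211.77774047851562, 193.7309112548828), (34.80693054199219, 36.816410064697266), 61.94618225097656) [0.5799 0.3389 0.014 ]
26 175.23076923076923 375.5 [0.5819 0.3367 0.03  ]
[359 165  38  24 589] ((379.0570983886719, 175.4373779296875), (24.732540130615234, 39.899715423583984), 74.15426635742188) [0.5781 0.3674 0.014 ]
26 175.23076923076923 375.5 [0.5819 0.3367 0.03  ]
[359 165  38  24 583] ((379.1394958496094, 175.32034301757812), (24.711198806762695, 39.700138092041016), 75.65528869628906) [0.5778 0.3683 0.014 ]
```

View pics/m.png

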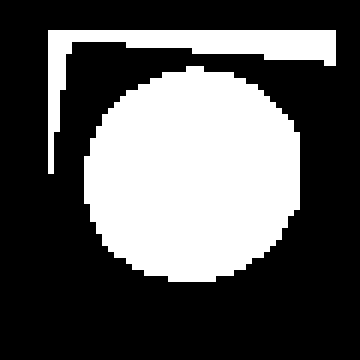

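```bash
python3 - <<'E'
from h import *
go([.58,.3385,.12],down(np.radians(30)));go([.58,.3385,.022],down(np.radians(30)))
E
```

```text
row [ 5.732 -3.868  3.916] [ -0.04   0.06 -10.02] | now [0.4785 0.1986 0.218 ] w 0.0434 t 31.15
row [ 5.736 -3.865  7.836] [ -0.04   0.06 -10.02] | now [0.4785 0.1986 0.218 ] w 0.0434 t 31.15
```

Request:
carry_out(
  deltas=[
    [-0.2,1.5,-1,0,0,0,-5],
    [-0.2,3,-2,1,0,0,-10],
    [-0.2,4.5,-3,2,0,0,-10],
    [-0.2,5.7,-3.87,3,0,0,-10],
    [-0.2,5.73,-3.87,3.9,0,0,-10],
    [-0.2,5.73,-3.87,3.9,0,0,-10],
    [-0.2,5.73,-3.87,3.9,0,0,-10],
  ],
)

```text
time: 31.85
position: [0.5791, 0.338, 0.12]
tool_rot: [0.966, 0.258, -0.002, -0.0]
ft_force: [1.1, 0.9, 0.9]
grip_width: 0.0519
```

```bash
python3 - <<'E'
from h import *
go([.58,.3385,.022],down(np.radians(30)))
p,d=camera("scene");cv2.imwrite("pics/scene15.png",cv2.resize(p[100:250,280:440,::-1],None,fx=4,fy=4,interpolation=cv2.INTER_CUBIC))
E
```

```text
row [0.054 0.008 3.918] [-0.1   0.18 -0.09] | now [0.5791 0.338  0.12  ] w 0.0519 t 31.85
```

View pics/scene15.png

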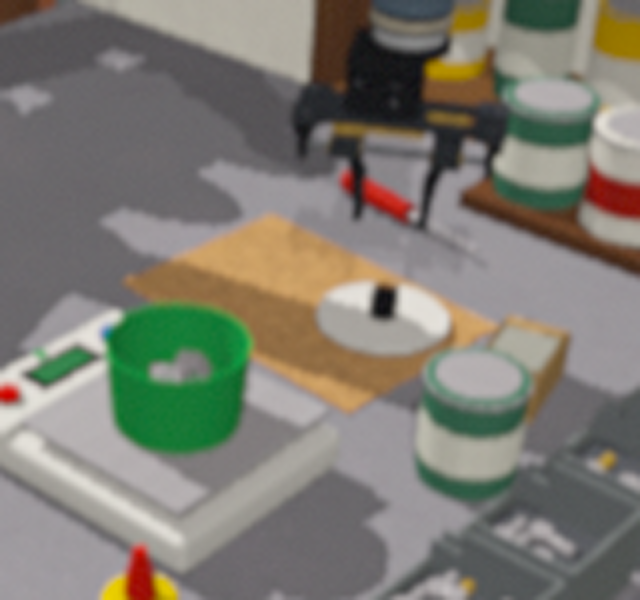

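The fingers straddle the knob at (383,302). Descending and gripping it.

Request:
carry_out(
  deltas=[
    [-0.2,0.05,0,1,0,0,0],
    [-0.2,0.05,0,2,0,0,0],
    [-0.2,0.05,0,3,0,0,0],
    [-0.2,0.05,0,3.7,0,0,0],
    [-0.2,0.05,0,3.9,0,0,0],
    [-0.2,0.05,0,3.9,0,0,0],
  ],
)

```text
time: 32.5
position: [0.5797, 0.34, 0.0235]
tool_rot: [0.966, 0.259, -0.001, -0.001]
ft_force: [0.6, -0.5, -0.8]
grip_width: 0.0524
```

Request:
carry_out(
  deltas=[
    [1,0,0,0,0,0,0],
    [1,0,0,0,0,0,0],
    [1,0,0,0,0,0,0],
    [1,0,0,0,0,0,0],
    [1,0,0,0,0,0,0],
  ],
)

```text
time: 33.0
position: [0.5797, 0.3407, 0.0238]
tool_rot: [0.966, 0.259, -0.0, -0.001]
ft_force: [0.4, 0.2, 3.1]
grip_width: 0.0274
```

```bash
python3 - <<'E'
from h import *
o=get_obs();print(o["position"],R.from_quat(o["tool_rot"]).as_matrix()[:,2]);np.savez("lid.npz",p=o["position"],q=o["tool_rot"])
E
```

```text
[0.5797 0.3407 0.0238] [-0.001   0.0013 -1.    ]
```

Request:
carry_out(
  deltas=[
    [1,0,0,-0.8,0,0,0],
    [1,0,0,-2,0,0,0],
    [1,0,0,-3.5,0,0,0],
    [1,0,0,-5,0,0,0],
    [1,0,0,-6.5,0,0,0],
    [1,0,0,-7.5,0,0,0],
    [1,0,0,-7.5,0,0,0],
  ],
)

```text
time: 33.7
position: [0.5822, 0.3413, 0.2154]
tool_rot: [0.966, 0.259, 0.004, -0.001]
ft_force: [0.1, 0.2, -0.6]
grip_width: 0.0271
```

```bash
python3 - <<'E'
from h import *
go([.597,.0215,.21],down(np.radians(30)))
p,d=camera("scene");cv2.imwrite("pics/scene16.png",cv2.resize(p[80:250,270:440,::-1],None,fx=3.5,fy=3.5,interpolation=cv2.INTER_CUBIC))
E
```

```text
row [-5.892 11.373  0.164] [-0.02 -0.46  0.04] | now [0.5822 0.3413 0.2154] w 0.0271 t 33.7
```

View pics/scene16.png

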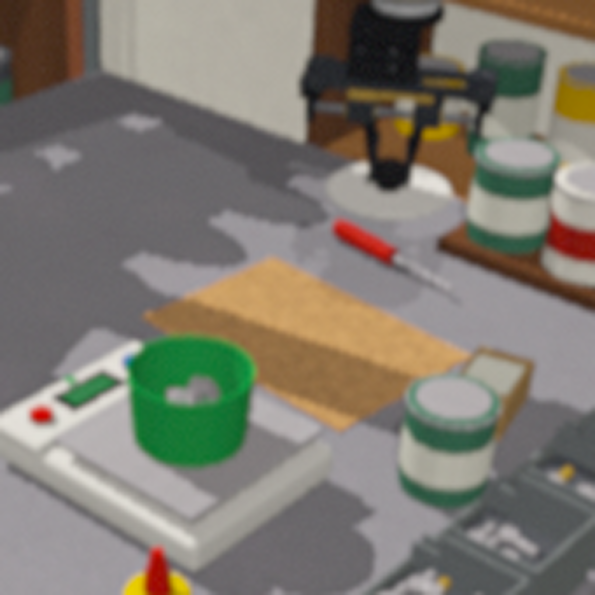

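The lid is held level at (392,190). Carrying it over the tub.

Request:
carry_out(
  deltas=[
    [1,-0.6,1.1,0,0,0,0],
    [1,-1.4,2.7,0,0,0,0],
    [1,-2.2,4.3,0,0,0,0],
    [1,-3,5.9,0,0,0,0],
    [1,-3.9,7.5,0,0,0,0],
    [1,-4.7,9.1,0.1,0,0,0],
    [1,-5.4,10.5,0.1,0,-0.3,0],
    [1,-5.9,11.4,0.1,0,-0.3,0],
  ],
)

```text
time: 34.55
position: [0.5932, 0.0169, 0.2052]
tool_rot: [0.966, 0.258, -0.006, -0.001]
ft_force: [0.0, -0.5, -0.3]
grip_width: 0.0273
```

Request:
carry_out(
  deltas=[
    [1,0,0,0,0,0,0],
    [1,0,0,0,0,0,0],
    [1,0,0,0,0,0,0],
  ],
)

```text
time: 34.85
position: [0.5937, 0.0209, 0.2065]
tool_rot: [0.966, 0.259, -0.005, -0.001]
ft_force: [-0.3, 0.9, -0.7]
grip_width: 0.0274
```

```bash
python3 - <<'E'
from h import *
go([.597,.0215,.17],down(np.radians(30)))
p,d=camera("scene");np.savez("sc17.npz",p=p,d=d);cv2.imwrite("pics/scene17.png",cv2.resize(p[80:230,250:400,::-1],None,fx=4,fy=4,interpolation=cv2.INTER_CUBIC))
p,d=camera("top");np.savez("tp17.npz",p=p,d=d);cv2.imwrite("pics/top17.png",cv2.resize(p[140:260,230:350,::-1],None,fx=5,fy=5,interpolation=cv2.INTER_CUBIC))
E
```

```text
row [0.14  0.05  1.459] [-0.23  0.48  0.08] | now [0.5937 0.0209 0.2065] w 0.0274 t 34.85
```

View pics/scene17.png

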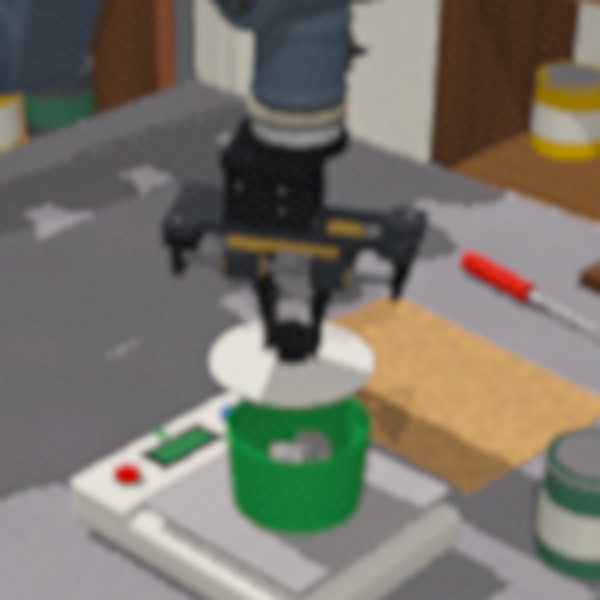

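View pics/top17.png

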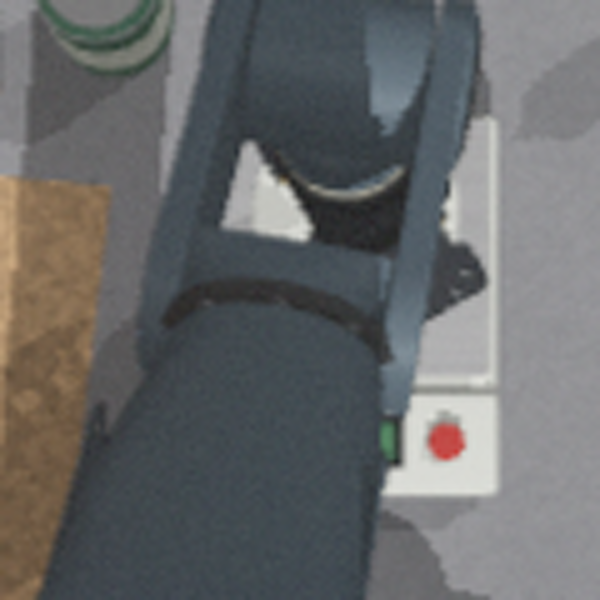

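```bash
cat > fit.py <<'E'
from h import *
from scipy.optimize import least_squares
A=np.linspace(0,2*np.pi,90)
def proj(cx,cy,circ,cam):
    P=np.array([w2p(cam,[cx+r*np.cos(a),cy+r*np.sin(a),z]) for z,r in circ for a in A],np.float32)[:,::-1]
    return cv2.convexHull(np.ascontiguousarray(P))
def fit(mask,circ,cam,x0,zfree=False):
    v,u=np.where(mask);h=cv2.convexHull(np.stack([u,v],1).astype(np.float32))[:,0]
    # densify hull
    H=np.concatenate([h[i]+(h[(i+1)%len(h)]-h[i])*t for i in range(len(h)) for t in [np.linspace(0,1,6)[:-1,None]]]).reshape(-1,2)
    def res(q):
        dz=q[2] if zfree else 0
        P=proj(q[0],q[1],[(z+dz,r) for z,r in circ],cam)
        return np.array([cv2.pointPolygonTest(P,(float(a),float(b)),True) for a,b in H])-.3
    s=least_squares(res,x0+([0.] if zfree else []),loss="soft_l1",diff_step=1e-3,x_scale=.01)
    return s.x,np.abs(s.fun).mean()
E
python3 - <<'E'
from fit import *
def green(im,cam):
    H=cv2.cvtColor(im,cv2.COLOR_RGB2HSV);g=((H[...,0]>45)&(H[...,0]<90)&(H[...,1]>110)).astype(np.uint8)
    return H,g
def big(m,box):
    w=np.zeros_like(m);r0,r1,c0,c1=box;w[r0:r1,c0:c1]=m[r0:r1,c0:c1]
    n,l,s,c=cv2.connectedComponentsWithStats(w);i=1+s[1:,4].argmax();return l==i
tubc=[(.141,.06),(.066,.054)]
t2=np.load("top2.npz")["p"];H,g=green(t2,"top");print("tub top",fit(big(g,(160,208,276,325)),tubc,"top",[.597,.022]))
from rig import *
# scene pic just now
s=np.load("sc17.npz")["p"]
H,g=green(s,"scene");m=big(g,(175,215,300,350))
print("tub scene(part occluded)",fit(m,tubc,"scene",[.597,.022]))
w=((H[...,1]<45)&(H[...,2]>95)).astype(np.uint8);m=big(w,(158,185,298,347));print(m.sum())
lc=[(.1977,.064),(.1937,.064)]
print("lid scene",fit(m,lc,"scene",[.597,.022]),fit(m,lc,"scene",[.597,.022],True))
cv2.imwrite("pics/mm.png",np.hstack([m,big(g,(175,215,300,350))])[150:230].astype(np.uint8).repeat(1,0)*255)
a=np.load("scene0.npz")["p"];H,g=green(a,"scene")
w=((H[...,1]<45)&(H[...,2]>80)).astype(np.uint8);m=big(w,(165,192,355,396))
print("lid mat scene",fit(m,[(.015,.064),(.011,.064)],"scene",[.58,.339]))
a=np.load("top0.npz")["p"];H,g=green(a,"scene")
w=((H[...,1]<45)).astype(np.uint8);m=big(w,(174,213,192,232))
print("lid mat top",m.sum(),fit(m,[(.015,.064),(.011,.064)],"top",[.58,.339]))
E
```

```text
tub top (array([0.5961, 0.0221]), np.float64(1.446410629609251))
tub scene(part occluded) (array([0.598 , 0.0237]), np.float64(0.899990847345768))
827
lid scene (array([0.5951, 0.0133]), np.float64(1.964981238644615)) (array([ 0.7279, -0.1486,  0.1271]), np.float64(0.9220231071331946))
lid mat scene (array([0.5818, 0.3393]), np.float64(1.4647105203862538))
lid mat top 1017 (array([0.5803, 0.3395]), np.float64(0.15779151112551246))
```

View pics/mm.png

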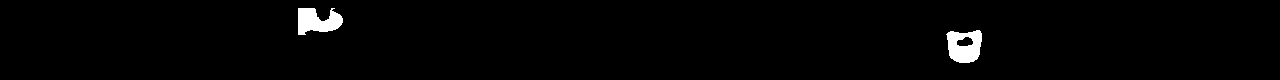

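```bash
python3 - <<'E'
from fit import *
s=np.load("sc17.npz")["p"];H=cv2.cvtColor(s,cv2.COLOR_RGB2HSV)
print(H[171,296:350,2],H[171,296:350,1])
for th in(130,140,150,160):
    w=np.zeros(s.shape[:2],np.uint8);w[155:186,298:348]=(H[155:186,298:348,2]>th)&(H[155:186,298:348,1]<60)
    n,l,st,c=cv2.connectedComponentsWithStats(w);i=1+st[1:,4].argmax();m=l==i
    print(th,st[i],fit(m,[(.1977,.064),(.1937,.064)],"scene",[.597,.022]))
o=get_obs();print(o["position"],R.from_quat(o["tool_rot"]).as_matrix()[:,2])
E
```

```text
[109 109 109 107 107 118 172 217 229 228 228 227 227 227 227 227 228 227
 227 228 227 217 188 160 149 141 135 133 141 148 156 165 166 164 168 168
 171 176 178 183 194 201 207 216 222 222 219 206 203 208 209 206 204 206] [  5   9   9   7   7   6  12  12  12  11  11  11  11  11  11  11  11  11
  11  11  11  13  14  13  14  14  13  13  16  16  15  14  14  12  15  12
  13  14  14  13  12  13  12  11  10   9  15  54 116 129 127 126 126 127]
130 [298 155  46  31 729] (array([0.597 , 0.0119]), np.float64(2.990443692417496))
140 [298 155  46  31 699] (array([0.5962, 0.0117]), np.float64(3.256909396165242))
150 [298 155  46  31 658] (array([0.5957, 0.0127]), np.float64(3.4463433653923317))
160 [298 157  46  29 602] (array([0.5938, 0.0168]), np.float64(2.294551456148863))
[0.5941 0.0211 0.2072] [-0.0079 -0.0013 -1.    ]
```

```bash
python3 - <<'E'
from fit import *
s=np.load("sc17.npz")["p"];H=cv2.cvtColor(s,cv2.COLOR_RGB2HSV)
w=np.zeros(s.shape[:2],np.uint8);w[158:186,299:348]=(H[158:186,299:348,2]>140)&(H[158:186,299:348,1]<40)
w[:166,:303]=0;w=cv2.morphologyEx(w,cv2.MORPH_OPEN,np.ones((3,3),np.uint8))
n,l,st,c=cv2.connectedComponentsWithStats(w);i=1+st[1:,4].argmax();m=l==i
x,e=fit(m,[(.1977,.064),(.1937,.064)],"scene",[.597,.022]);print(st[i],x,e)
im=s[:,:,::-1].copy();cv2.drawContours(im,[np.round(proj(.5947,.0198,[(.1977,.064),(.1937,.064)],"scene")).astype(int)],-1,(0,0,255),1)
cv2.drawContours(im,[np.round(proj(.598,.0225,[(.141,.06)],"scene")).astype(int)],-1,(255,0,0),1)
cv2.imwrite("pics/ov.png",cv2.resize(im[150:220,290:360],None,fx=8,fy=8,interpolation=cv2.INTER_NEAREST))
E
```

```text
[299 158  44  28 637] [0.5937 0.0136] 1.9000250448123686
```

View pics/ov.png

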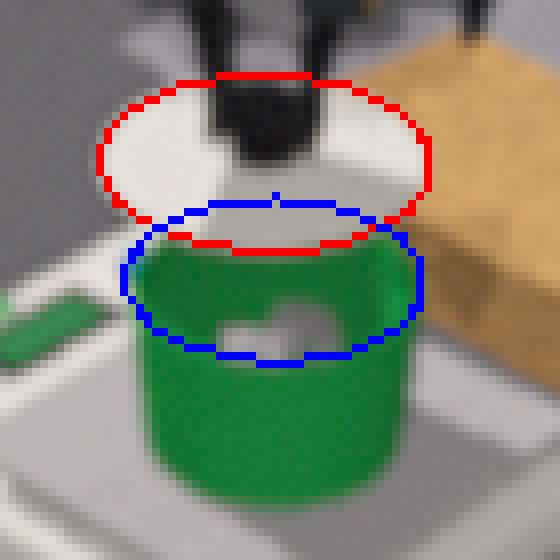

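```bash
python3 - <<'E'
from h import *
go([.5965,.0243,.168],down(np.radians(30)))
E
```

```text
row [ 0.159 -0.057  1.566] [-0.16  0.43  0.13] | now [0.5941 0.0211 0.2072] w 0.0274 t 34.95
```

Request:
carry_out(
  deltas=[
    [1,0.1,-0.05,0.4,-0.1,0.4,0],
    [1,0.16,-0.06,0.8,-0.1,0.4,0],
    [1,0.16,-0.06,1.2,-0.1,0.4,0],
    [1,0.16,-0.06,1.55,-0.1,0.4,0],
    [1,0.16,-0.06,1.55,-0.1,0.4,0],
    [1,0.16,-0.06,1.55,-0.1,0.4,0],
  ],
)

```text
time: 35.55
position: [0.5969, 0.0229, 0.1685]
tool_rot: [0.966, 0.259, -0.0, -0.0]
ft_force: [0.3, -0.9, -0.6]
grip_width: 0.0271
```

```bash
python3 - <<'E'
from fit import *
go([.5965,.0243,.1535],down(np.radians(30)))
s,d=camera("scene")
im=s[:,:,::-1].copy()
cv2.imwrite("pics/ov2.png",cv2.resize(im[150:220,290:360],None,fx=8,fy=8,interpolation=cv2.INTER_CUBIC))
E
```

```text
row [ 0.014 -0.057  0.602] [-0.03  0.01  0.02] | now [0.5969 0.0229 0.1685] w 0.0271 t 35.55
```

View pics/ov2.png

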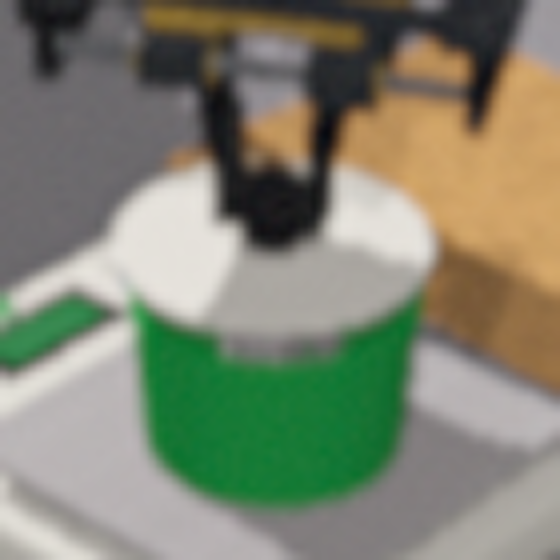

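The lid sits directly above the rim, with lid centre about 272 and tub centre about 276 in the crop. Lowering slowly.

Request:
carry_out(
  deltas=[
    [1,0.01,-0.06,0.1,0,0,0],
    [1,0.01,-0.06,0.2,0,0,0],
    [1,0.01,-0.06,0.35,0,0,0],
    [1,0.01,-0.06,0.45,0,0,0],
    [1,0.01,-0.06,0.52,0,0,0],
    [1,0.01,-0.06,0.52,0,0,0],
  ],
)

```text
time: 36.2
position: [0.5963, 0.0243, 0.1556]
tool_rot: [0.966, 0.259, -0.0, -0.0]
ft_force: [-0.1, 0.4, -0.3]
grip_width: 0.027
```

Request:
carry_out(
  deltas=[
    [1,0,0,0.05,0,0,0],
    [1,0,0,0.1,0,0,0],
    [1,0,0,0.1,0,0,0],
  ],
)

```text
time: 36.5
position: [0.5967, 0.0243, 0.154]
tool_rot: [0.966, 0.259, 0.0, 0.0]
ft_force: [0.1, 0.6, 2.8]
grip_width: 0.0268
```

Contact came at 0.154 m, the expected seating height. Releasing.

Request:
carry_out(
  deltas=[
    [0.6,0,0,0,0,0,0],
    [0.1,0,0,0,0,0,0],
    [-0.1,0,0,0,0,0,0],
    [-0.1,0,0,0,0,0,0],
    [-0.1,0,0,-0.8,0,0,0],
    [-0.1,0,0,-2,0,0,0],
    [-0.1,0,0,-4,0,0,0],
    [-0.1,0,0,-5,0,0,0],
  ],
)

```text
time: 37.3
position: [0.5981, 0.0242, 0.2822]
tool_rot: [0.966, 0.259, 0.003, 0.001]
ft_force: [1.9, 0.1, 0.4]
grip_width: 0.0478
```

Request:
carry_out(
  deltas=[
    [-0.1,-2,-3,0,0,0,0],
    [-0.1,-4,-6,0,0,0,0],
    [-0.1,-5,-8,0,0,0,0],
    [-0.1,-6,-9,0,0,0,0],
    [-0.1,-6,-9,0,0,0,0],
    [-0.1,-6,-9,0,0,0,0],
  ],
)

```text
time: 37.9
position: [0.3488, 0.1451, 0.2779]
tool_rot: [0.966, 0.26, -0.002, -0.001]
ft_force: [-0.1, -0.1, 0.8]
grip_width: 0.0479
```

```bash
python3 - <<'E'
from fit import *
print(get_obs()["position"])
s,d=camera("scene")
cv2.imwrite("pics/ov3.png",cv2.resize(s[130:230,270:390,::-1],None,fx=6,fy=6,interpolation=cv2.INTER_CUBIC))
p,d=camera("top");C=cloud("top",d);H=cv2.cvtColor(p,cv2.COLOR_RGB2HSV)
cv2.imwrite("pics/top18.png",cv2.resize(p[150:230,260:345,::-1],None,fx=7,fy=7,interpolation=cv2.INTER_CUBIC))
m=np.zeros(d.shape,bool);m[160:208,276:325]=True
m&=(abs(C[...,2]-.145)<.012)
Q=C[m];A=np.c_[Q[:,:2]-[.597,.023],np.ones(len(Q))];c=np.linalg.lstsq(A,Q[:,2],rcond=None)[0]
print(len(Q),c,cv2.minEnclosingCircle(Q[:,:2].astype(np.float32)))
x=fit(m,[(.145,.064),(.141,.064)],"top",[.597,.022]);print(x)
E
```

```text
[0.3488 0.1451 0.2779]
1130 [-0.0004 -0.0065  0.145 ] ((0.5976228713989258, 0.024150673300027847), 0.0640309751033783)
(array([0.5974, 0.0241]), np.float64(0.09642661289165426))
```

View pics/ov3.png

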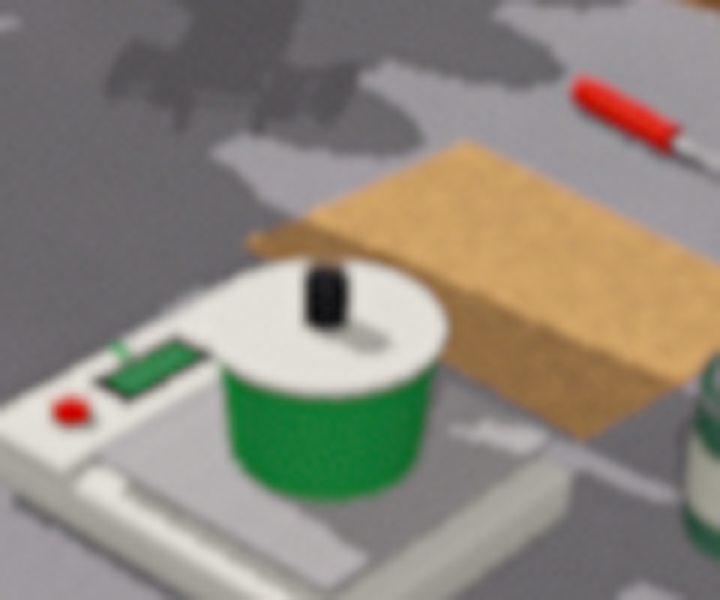

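View pics/top18.png

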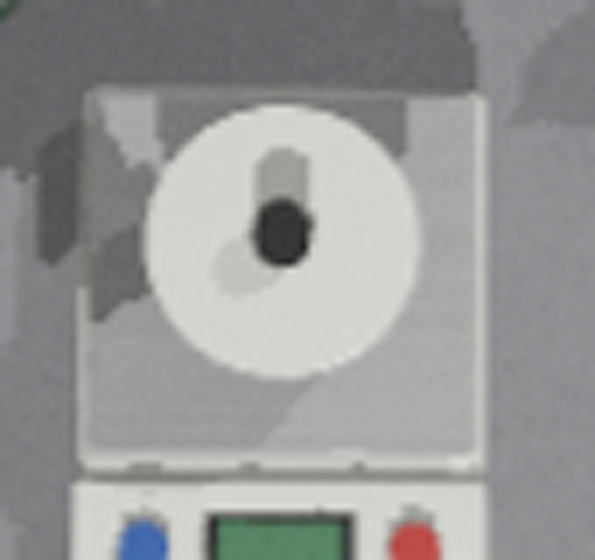

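The lid is level (tilt 0.006 rad), its top face is at 145 mm, and it is centred on the tub. Handing in.

```bash
python3 - <<'E'
from nuts import *
nuts(); print(hand_in(), get_obs()["time"])
E
```

```text
65 px [378.5 207.6] sat 108.0 pos [ 0.5403 -0.2559]
the job is handed in; nothing more can be done
the job is handed in; nothing more can be done
```

I handed the job in at about 38 s of the 210 s allowed. The tub stands on the plate with the steel nuts in it and its lid on; `hand_in()` reports no verdict.

- **Tub and tare:** I set the empty tub on the plate within about 4 mm of centre and let go. I then pressed the blue key once until it bottomed out, at 18.8 N. The red key was never touched.
- **Nuts:** I found four steel nuts and carried each into the tub one by one. The tub then stood open and untouched for more than 0.5 s. The last nut met the pile with about 18 N before I released it. The pile top then measured about 121 mm, well below the lid's plug.
- **Lid:** It closed with contact at the expected height. The depth check gave its top face at 145.0 mm, as expected when seated, with a tilt of about 0.006 rad. Its centre was at (0.597, 0.024), about 2 mm from the tub's measured centre.
- **Counter:** The last picture shows only the brass nut on the mat, where it was at the start. I did not measure the other things on the counter again; nothing came near them, and those in view had not moved.
- **Not checked directly:** I counted the nuts in the tub from what was visible in the pile, the empty mat and the four releases over the tub. I did not read the display.

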